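Put the washed lids back on their jars

TASK

The bamboo lids have dried on the rack: put each one back on the seasoning jar it belongs to, going by shape and size, so that it sits flat on the rim, centred and with its edges along the jar's edges, and all four jars are closed. Lower each lid gently onto its jar, never drop it, leave the jars standing where they are, and do not disturb the steel bowl or the spoon.

Things in the scene. Friction and masses are not known exactly. Their poses are not given: they have to be found in the camera images.
- lid_large_round: Large round bamboo lid, diameter 104 mm, seal diameter 68 mm, round knob diameter 24 mm, 100 g. Origin: centre of the seal's underside, z up: white seal 0 to 8 mm, bamboo plate 8 to 18, knob on the middle 18 to 46. Seated, the plate lies on the rim, the origin 8 mm below it. Starts on the drying rack's floor, 36 mm up; rack frame 58 mm up, cutlery cup at its right end 135 mm up.
- lid_small_round: Small round bamboo lid, diameter 72 mm, seal diameter 42 mm, round knob diameter 24 mm, 60 g. Origin: centre of the seal's underside, z up: white seal 0 to 8 mm, bamboo plate 8 to 18, knob on the middle 18 to 46. Seated, the plate lies on the rim, the origin 8 mm below it. Starts on the drying rack's floor, 36 mm up; rack frame 58 mm up, cutlery cup at its right end 135 mm up.
- lid_square: Square bamboo lid, 84 x 84 mm, seal 48 x 48 mm, square knob 24 x 24 mm, edges along x and y, 90 g. Origin: centre of the seal's underside, z up: white seal 0 to 8 mm, bamboo plate 8 to 18, knob on the middle 18 to 46. Seated, the plate lies on the rim, the origin 8 mm below it. Starts on the drying rack's floor, 36 mm up; rack frame 58 mm up, cutlery cup at its right end 135 mm up.
- lid_oblong: Oblong bamboo lid, 116 mm (x) by 74 mm (y), seal 80 x 38 mm, knob 44 mm (x) by 22 mm (y), 100 g. Origin: centre of the seal's underside, z up: white seal 0 to 8 mm, bamboo plate 8 to 18, knob on the middle 18 to 46. Seated, the plate lies on the rim, the origin 8 mm below it. Starts on the drying rack's floor, 36 mm up; rack frame 58 mm up, cutlery cup at its right end 135 mm up.
- jar_large_round: Large round white stoneware jar, outer diameter 92 mm, mouth 84 mm, 0.5 kg. Standing free on the counter, open at the top, empty. Origin: centre of its underside; z up; rim 88 mm up.
- jar_small_round: Small round white stoneware jar, outer diameter 64 mm, mouth 56 mm, 0.26 kg. Standing free on the counter, open at the top, empty. Origin: centre of its underside; z up; rim 76 mm up.
- jar_square: Square white stoneware jar, outside 72 x 72 mm, mouth 64 x 64 mm, sides along its x and y axes, 0.45 kg. Standing free on the counter, open at the top, empty. Origin: centre of its underside; z up; rim 88 mm up.
- jar_oblong: Oblong white stoneware jar, outside 104 mm along its x by 62 mm along its y, mouth 96 x 54 mm, 0.5 kg. Standing free on the counter, open at the top, empty. Origin: centre of its underside; z up; rim 88 mm up.
- bowl: Empty steel bowl, rim diameter 120 mm, 45 mm high, on the counter to the left of the jars. Origin: centre of its underside. Not part of the job.
- spoon: White ceramic soup spoon, 137 mm long, 19 mm high, on the counter between the robot and the jars. Origin on the counter under the middle of its length; x towards its bowl. Not part of the job.
Things that resemble listed ones, but are neither listed nor needed, are in the scene too. Leave any black or pink look-alike of the jar_oblong alone.

How it is judged:
By the outcome, as a careful person would: the job done as asked, in the order asked, and still so for the second after the job is handed in, with the robot touching nothing.
It also fails if it takes over 104 s, if anything falls off the work surface, if the arm or the gripper's body presses on something with over 40 N, if the wrist force passes 120 N, or if a joint passes its speed limit or range.

ROBOT

A 6-joint arm with a two-finger parallel gripper is mounted at the origin on the work surface. World frame = base frame: x ahead of the robot, y to its left, z up, the work surface at z = 0. Lengths are in mm, angles in rad, forces in N, time in s.
With the tool pointing down it reaches from about 275 to 750 mm from the base axis. Payload 10.2 kg.
Tool frame: the origin (TCP) lies between the finger pads; the fingertips stand 14 mm ahead of it and the grasp point (between the pads) lies 5 mm behind it (tip_reach is the distance from the TCP to the fingertips, in mm); z points along the fingers, y is the line along which they close (so a half turn about z gives the same grasp; the last joint's range is limited). The gripper opens to 85 mm and grips with 20 to 120 N. Pads are 22 mm wide; open, the fingers measure 114 mm over their backs; the gripper's body (76 mm by 85 mm) begins 54 mm behind the grasp point. The pads swing forward as they close: fully open they stand 13 mm farther back than shut.
Start: joints at [-1.479, 0.313, 1.498, -0, 1.331, -0.223], TCP at [162.541, -499.211, 245.294] pointing down, gripper open.
Joint ranges: [-2.94, 2.94], [-0.97, 2.17], [0.19, 2.56], [-1.23, 4.37], [0.02, 3.11], [-2.88, 2.88]. Speed limits (rad/s): [2.39, 2.39, 3.01, 3.14, 3.14, 3.14].

INTERFACE

Orientations are given as a unit quaternion [w, x, y, z].
In Python, from rig import * gives the robot as it stands.
- The arm moves only by the tool arm_command, never from a script. Its argument "steps" is a list that holds one entry, the list of rows, each a list of 7 numbers: the opening, from 0 (shut) to 1 (fully open), then the shift along the tool's x, y, z each as a share of 0.05 m, from -1 to 1, then the turn, a rotation vector about the tool's x, y, z each as a share of 0.15 rad, from -1 to 1. A call has 1 to 8 rows; each row shifts and turns the commanded pose from where the row before left it, along the tool's axes as they then stand; what a row does not reach is not made up. A row lasts 1/8 s, in which the tool goes at most 62.5 mm and 10.7 degrees, less where a joint would pass 70% of its speed; a pose out of reach is approached as far as the arm can. A call with a number of a shift or a turn outside -1 to 1 is refused whole. A call with a gripper value outside its range is refused whole. The fingers move at their own pace and stop on an object; "squeeze" is the grip in N (left out, the last holds). Time passes only in rows, so rows that do not move let the fingers close. It gives the time, the measured TCP pose, the force, the opening and the grip force at its end, in the units of the state.
- sense(): the state, without advancing time (a new reading comes with each control period).
- capture(name): name is "side" or "top" or "wrist"; returns the picture (480x640x3 uint8, red, green, blue); there is no depth.
- get_calibration(name): a dict with "intrinsics" (3x3 intrinsics, pixels), "rvec" (rotation vector, rad) and "tvec" (3), from world to camera coordinates, as OpenCV has them; the wrist camera has in their place "T_tool_cam" (4x4, takes a point from camera to tool coordinates, whose origin is the TCP and whose axes are the flange's). Camera axes: x right, y down, z forward; pixel columns grow to the right and rows downward; lengths in mm; the calibration is good to about 2 mm. A picture is of the moment at which its call begins: read the wrist's pose just before it. get_calibration takes no time and is no camera call.
- finish_job(): hands the job in; it is judged then, once.
The state is a dict: "time_s": time; "joints": joint angles; "dq": joint speeds; "tau": joint torques, N m; "eef_pos": TCP position; "ee_rot": TCP orientation; "force": force on the tool from outside, world axes, zero at the start; "wrist_torque": the same for the moment, N m; "grip_width": opening from 0.0 (shut) to 1.0 (fully open); "grip_force": force on a finger pad.
Only numpy, scipy, OpenCV 4.12 (cv2) and the standard library are available. Lean on these libraries where they do the work, as an engineer would, in place of code of your own. Each camera call takes 0.05 s, during which the arm holds its last target. There are 200 camera calls.

## Working session

There is one attempt and no reset: what is moved stays moved. The work goes in short steps, Python scripts to look and compute and a tool call to move; the robot and the scene stay as the last step left them, time stands still between calls to the robot, and variables do not carry over. Pictures are saved under pics/ and viewed, at most 14 in all, crops included, and the job is handed in when it is done.

Besides the shell and the picture viewer there is one more tool, called after "Request:" as name(argument=value, ...), one argument or row to a line, values as JSON. arm_command: Moves the arm, as the interface text tells. Its arguments: {"type":"object","properties":{"steps":{"type":"array"},"squeeze":{"type":"number"}},"required":["steps"]}

```bash
mkdir -p pics; ls; python3 - <<'E'
from rig import *
import cv2
s=sense();print(s)
for n in("top","side","wrist"):
    print(n,get_calibration(n))
for n in("top","side"):
    cv2.imwrite(f"pics/{n}0.png",capture(n)[:,:,::-1])
E
```

```text
pics
{'time_s': 0.0, 'joints': array([-1.47939831e+00,  3.13468591e-01,  1.49847297e+00,  3.16014113e-06,
        1.33097866e+00, -2.23405310e-01]), 'dq': array([ 2.52288592e-04, -1.97666092e-03,  5.22443620e-05,  9.42625008e-06,
       -9.43660099e-06,  1.45486941e-03]), 'tau': array([ 4.09718472e-03, -4.12261999e+01, -2.59739292e+01,  4.84710802e-05,
        4.09110085e-03,  1.68258043e-05]), 'eef_pos': array([ 162.51891151, -498.95282703,  244.712039  ]), 'ee_rot': array([-6.62236781e-04,  9.87637754e-01,  1.56752117e-01,  4.53115768e-05]), 'force': array([ 0.84576912,  0.52864923, -0.36772247]), 'wrist_torque': array([ 0.04075419, -0.0125166 , -0.02024481]), 'grip_force': 0.0, 'grip_width': 1.0013057222549178}
top {'intrinsics': array([[513.0012834 ,   0.        , 312.46954039],
       [  0.        , 513.0012834 , 238.47033305],
       [  0.        ,   0.        ,   1.        ]]), 'rvec': array([ 2.18420425, -2.22408815,  0.04115315]), 'tvec': array([  70.20943677,  446.88410361, 1389.8852433 ])}
side {'intrinsics': array([[501.83060521,   0.        , 319.17727483],
       [  0.        , 501.83060521, 235.54439006],
       [  0.        ,   0.        ,   1.        ]]), 'rvec': array([ 0.75511508, -2.58910527,  1.11812721]), 'tvec': array([ 441.58355061,  163.98610246, 1164.10770863])}
wrist {'intrinsics': array([[376.65176612,   0.        , 324.2616822 ],
       [  0.        , 376.65176612, 243.87362162],
       [  0.        ,   0.        ,   1.        ]]), 'T_tool_cam': array([[ 5.55748547e-06, -9.47619068e-01, -3.19402726e-01,
         8.20139106e+01],
       [ 9.99999959e-01,  9.66391522e-05, -2.69313976e-04,
         1.34866609e+00],
       [ 2.86073868e-04, -3.19402712e-01,  9.47619030e-01,
        -1.28001740e+02],
       [ 0.00000000e+00,  0.00000000e+00,  0.00000000e+00,
         1.00000000e+00]])}
```

View pics/top0.png

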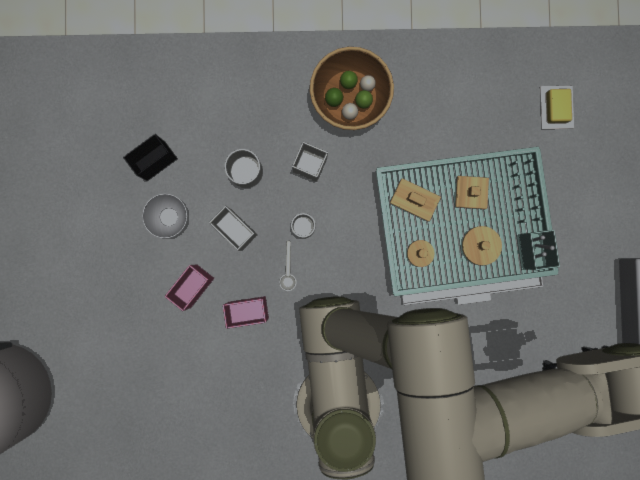

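View pics/side0.png

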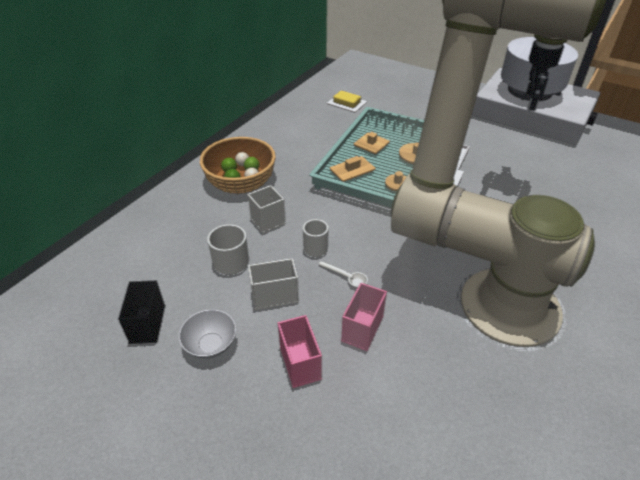

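Top view: the lids are on the rack around (415,198) oblong, (473,191) square, (420,253) small and (482,245) large. The white jars are at (243,167) large, (310,161) square, (234,228) oblong and (303,226) small. I'll enlarge both areas.

```bash
cat > h.py <<'E'
from rig import *
import cv2, numpy as np
from scipy.spatial.transform import Rotation as R
def cam(name,s=None):
    c=get_calibration(name);K=np.array(c["intrinsics"])
    if name=="wrist":
        T=np.array(c["T_tool_cam"]);w,x,y,z=s["ee_rot"]
        Rt=R.from_quat([x,y,z,w]).as_matrix()
        Rc=Rt@T[:3,:3];return K,Rc.T,-Rc.T@(Rt@T[:3,3]+s["eef_pos"])
    return K,cv2.Rodrigues(np.array(c["rvec"]))[0],np.array(c["tvec"])
def p2w(c,u,v,z):
    K,Rm,t=c;o=-Rm.T@t;d=Rm.T@np.linalg.solve(K,[u,v,1.])
    return o+d*(z-o[2])/d[2]
def w2p(c,P):
    K,Rm,t=c;q=(Rm@np.asarray(P,float).reshape(-1,3).T).T+t
    q=(K@q.T).T;return q[:,:2]/q[:,2:]
E
python3 - <<'E'
from h import *
im=cv2.imread("pics/top0.png")
cv2.imwrite("pics/jars.png",cv2.resize(im[140:260,200:340],None,fx=5,fy=5,interpolation=cv2.INTER_CUBIC))
cv2.imwrite("pics/lids.png",cv2.resize(im[165:280,380:510],None,fx=5,fy=5,interpolation=cv2.INTER_CUBIC))
E
```

```text
(no output)
```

View pics/jars.png

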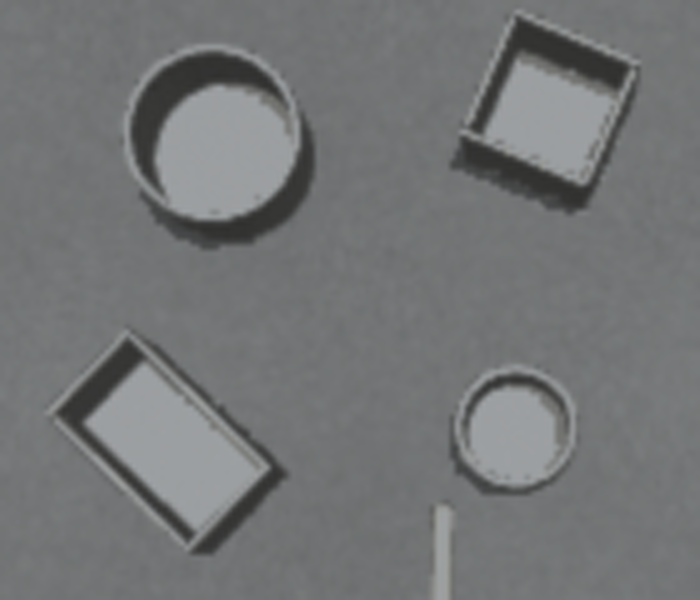

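View pics/lids.png

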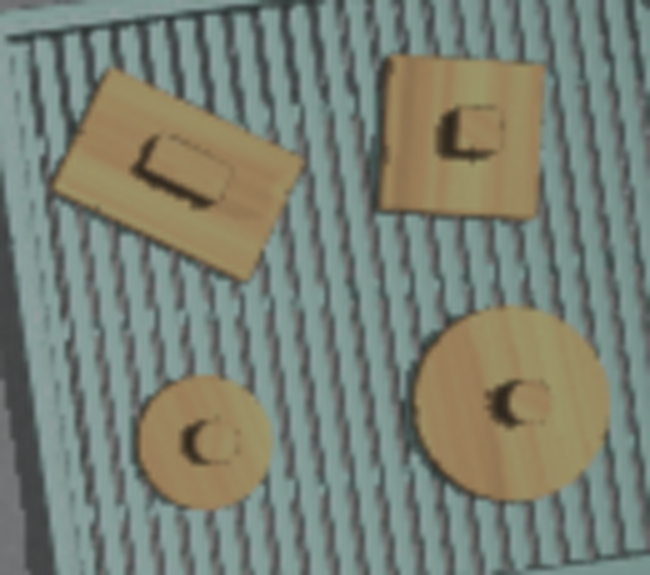

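```bash
python3 - <<'E'
from h import *
c=cam("top")
f=lambda x,y,o:((x+.5)/5-.5+o[0],(y+.5)/5-.5+o[1])
J=(200,140);L=(380,165)
def poly(n,pts,o,z):
    P=np.array([p2w(c,*f(x,y,o),z)[:2] for x,y in pts]);e=np.roll(P,-1,0)-P
    a=np.degrees(np.arctan2(e[:,1],e[:,0]))
    print(n,P.mean(0).round(1),"sides",np.hypot(*e.T).round(1),"ang",a.round(1), (a%90).round(1),"r",np.hypot(*P.mean(0)).round())
def circ(n,x,y,r,o,z):
    a,b,d=[p2w(c,*f(*q,o),z) for q in((x,y),(x-r,y),(x+r,y))];print(n,a[:2].round(1),"D",np.linalg.norm(b-d).round(1),np.hypot(*a[:2]).round())
poly("jsq",[(518,13),(638,67),(588,188),(465,133)],J,88)
poly("job",[(128,330),(272,468),(193,550),(52,411)],J,88)
circ("jl",213,135,87,J,88);circ("js",516,428,61,J,76)
poly("lob",[(112,67),(304,158),(248,282),(52,188)],L,54)
poly("lsq",[(390,55),(545,66),(537,220),(378,212)],L,54)
circ("ll",512,404,98,L,54);circ("ls",205,442,67,L,54)
circ("kl",533,403,17,L,82);circ("ks",217,441,20,L,82)
poly("ksq",[(456,106),(504,106),(503,152),(456,152)],L,82)
poly("kob",[(174,135),(232,168),(216,205),(150,168)],L,82)
E
```

```text
jsq [649.   64.8] sides [68.1 68.  69.6 68.1] ang [-115.4  156.6   64.8  -24.7] [64.6 66.6 64.8 65.3] r 652.0
job [477.1 268.9] sides [102.9  58.3 102.1  57. ] ang [-134.7  135.2   44.5  -43.9] [45.3 45.2 44.5 46.1] r 548.0
jl [634.1 240.2] D 89.8 678.0
js [480.5  86.7] D 63.3 488.0
lob [ 545.  -211.6] sides [112.2  72.3 114.6  71.8] ang [-116.6  154.3   63.2  -27.6] [63.4 64.3 63.2 62.4] r 585.0
lsq [ 561.1 -362.1] sides [82.2 81.9 84.1 83.7] ang [-95.1 175.3  86.1  -6. ] [84.9 85.3 86.1 84. ] r 668.0
ll [ 420.1 -384.1] D 103.3 569.0
ls [ 403.  -221.8] D 70.6 460.0
kl [ 420.  -385.6] D 17.6 570.0
ks [ 403.3 -222. ] D 20.6 460.0
ksq [ 562.4 -362.3] sides [24.9 23.9 24.3 23.9] ang [-91.  177.1  89.   -1.7] [89.  87.1 89.  88.3] r 669.0
kob [ 544.3 -213.2] sides [34.5 21.  39.1 21.3] ang [-120.9  155.3   59.5  -37.2] [59.1 65.3 59.5 52.8] r 585.0
```

Request:
arm_command(
  steps=[
    [[1,0.8,-0.19,-0.11,0,0,0],[1,0.8,-0.19,-0.11,0,0,0],[1,0.8,-0.19,-0.11,0,0,0],[1,0.8,-0.19,-0.11,0,0,0],[1,0.8,-0.19,-0.11,0,0,0],[1,0.8,-0.19,-0.11,0,0,0],[1,0.8,-0.19,-0.11,0,0,0],[1,0.8,-0.19,-0.11,0,0,0]],
  ],
)

```text
time_s: 1.1
eef_pos: [444.3, -327.0, 289.2]
ee_rot: [-0.0, 0.988, 0.157, -0.0]
force: [0.6, -0.3, -0.2]
grip_width: 1.004
grip_force: 0.0
```

Request:
arm_command(
  steps=[
    [[1,0.8,-0.19,-0.11,0,0,0],[1,0.8,-0.19,-0.11,0,0,0],[1,0,0,0,0,0,0],[1,0,0,0,0,0,0]],
  ],
)

```text
time_s: 1.6
eef_pos: [513.1, -285.2, 299.8]
ee_rot: [-0.0, 0.988, 0.157, -0.0]
force: [-0.7, 0.2, 0.2]
grip_width: 0.994
grip_force: 0.0
```

```bash
cat >> h.py <<'E'
def shot(f):
    s=sense();im=capture("wrist")[:,:,::-1].copy();cv2.imwrite(f,im);np.save(f+".npy",{k:s[k] for k in("eef_pos","ee_rot")},allow_pickle=True)
    return s,im
def load(f):return cam("wrist",np.load(f+".npy",allow_pickle=True).item())
def go(x,y,z,phi):
    "remaining move to a tool-down pose: sum of shares in tool axes as they stand, and turn"
    s=sense();w,a,b,d=s["ee_rot"];M=R.from_quat([a,b,d,w]).as_matrix()
    p=np.degrees(np.arctan2(M[1,0],M[0,0]));ph=np.radians(phi)
    T=np.array([[np.cos(ph),np.sin(ph),0],[np.sin(ph),-np.cos(ph),0],[0,0,-1]]).T
    T=np.column_stack([[np.cos(ph),np.sin(ph),0],[np.sin(ph),-np.cos(ph),0],[0,0,-1]])
    D=np.array([x,y,z])-s["eef_pos"]
    print("t",s["time_s"],"pos",s["eef_pos"].round(1),"phi",p.round(1),"F",s["force"].round(1),"grip",round(s["grip_width"],3),round(s["grip_force"],1))
    print("shares now",(M.T@D/50).round(2),"turn",(R.from_matrix(M.T@T).as_rotvec()/.15).round(2),"shares after turn",(T.T@D/50).round(2))
E
python3 - <<'E'
from h import *
shot("pics/w1.png");go(403,-222,150,18)
c=load("pics/w1.png");print(w2p(c,[[545,-212,54],[561,-362,54],[420,-384,54],[403,-222,54]]).round())
E
```

```text
t 1.65 pos [ 512.8 -285.5  299.9] phi 18.0 F [-0.5 -0.2  0.3] grip 1.002 0.0
shares now [-1.7  -1.88  3.  ] turn [-0.  0. -0.] shares after turn [-1.7  -1.89  3.  ]
[[261. 148.]
 [412. 181.]
 [382. 308.]
 [236. 280.]]
```

View pics/w1.png

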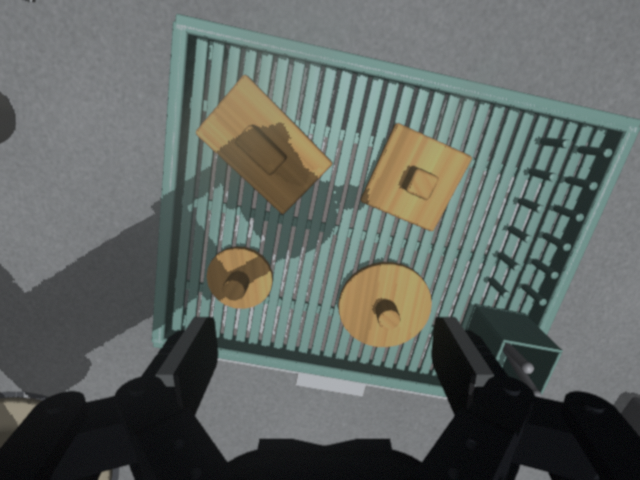

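Wrist view: oblong corners are about (246,76), (332,163), (284,213), (197,131). Square corners are (398,123), (472,157), (433,231), (364,203). The large lid is centred at (385,305) and the small one at (240,278).

```bash
cat >> h.py <<'E'
def poly(c,n,pts,z):
    P=np.array([p2w(c,x,y,z)[:2] for x,y in pts]);e=np.roll(P,-1,0)-P
    a=np.degrees(np.arctan2(e[:,1],e[:,0]))
    print(n,P.mean(0).round(1),"sides",np.hypot(*e.T).round(1),"ang",a.round(1))
E
python3 - <<'E'
from h import *
c=load("pics/w1.png")
poly(c,"lob",[(246,76),(332,163),(284,213),(197,131)],54)
poly(c,"lsq",[(398,123),(472,157),(433,231),(364,203)],54)
poly(c,"ll",[(338,305),(385,263),(432,305),(385,347)],54)
poly(c,"ls",[(208,278),(240,248),(272,278),(240,308)],54)
poly(c,"kl",[(376,319),(388,309),(400,319),(388,329)],82)
poly(c,"ksq",[(408,166),(438,173),(430,200),(402,193)],82)
im=cv2.imread("pics/w1.png");cv2.imwrite("pics/w1c.png",cv2.resize(im[60:360,180:480],None,fx=2,fy=2,interpolation=cv2.INTER_CUBIC))
E
```

```text
lob [ 546.9 -215.9] sides [110.8  69.8 113.2  69.2] ang [-116.6  153.9   63.   -28. ]
lsq [ 563.3 -366.2] sides [80.3 81.1 78.2 82.4] ang [-95.  175.6  85.9  -2.9]
ll [ 423.3 -386.4] sides [70.4 74.  73.2 77.1] ang [ -26.7 -114.4  155.7   63.4]
ls [ 405.7 -225.5] sides [50.5 47.  52.  48.4] ang [ -29.1 -118.9  152.4   59.4]
kl [ 422.5 -385.5] sides [16.6 17.5 16.8 17.7] ang [ -27.4 -113.6  153.2   65.9]
ksq [ 563.5 -361.9] sides [28.5 25.5 27.3 25. ] ang [ -84.7 -173.4   94.1    9.3]
```

View pics/w1c.png

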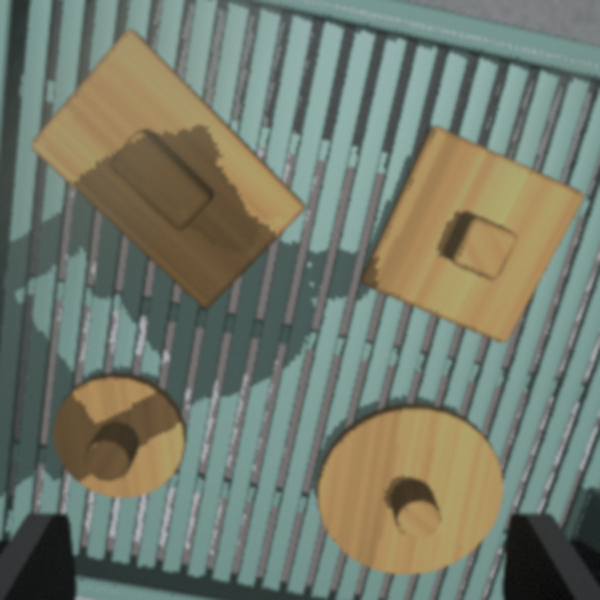

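```bash
python3 - <<'E'
import rig
print([n for n in dir(rig) if n[0]!='_'], getattr(rig,'tip_reach',None))
from h import *
go(404,-223.5,110,18)
E
```

```text
['PlanningError', 'capture', 'finish_job', 'get_calibration', 'sense', 'tip_reach'] 14.0
t 1.65 pos [ 512.8 -285.5  299.9] phi 18.0 F [-0.5 -0.2  0.3] grip 1.002 0.0
shares now [-1.69 -1.85  3.8 ] turn [-0.  0. -0.] shares after turn [-1.69 -1.85  3.8 ]
```

Request:
arm_command(
  steps=[
    [[0.6,-0.28,-0.31,0.63,0,0,0],[0.6,-0.28,-0.31,0.63,0,0,0],[0.6,-0.28,-0.31,0.63,0,0,0],[0.6,-0.28,-0.31,0.63,0,0,0],[0.6,-0.28,-0.31,0.63,0,0,0],[0.6,-0.28,-0.31,0.63,0,0,0],[0.6,0,0,0,0,0,0],[0.6,0,0,0,0,0,0]],
  ],
)

```text
time_s: 2.65
eef_pos: [405.6, -223.8, 112.7]
ee_rot: [0.001, 0.988, 0.156, 0.001]
force: [-0.3, 0.2, 0.4]
grip_width: 0.603
grip_force: 0.0
```

```bash
python3 - <<'E'
from h import *
s,im=shot("pics/w2.png");go(404,-223.5,73,18)
im=cv2.resize(im[200:480,120:520],None,fx=1.5,fy=1.5);cv2.imwrite("pics/w2c.png",im)
E
```

```text
t 2.7 pos [ 405.8 -223.8  112.7] phi 18.0 F [0.7 0.6 0.1] grip 0.599 0.0
shares now [-0.03 -0.02  0.79] turn [ 0.02 -0.01  0.  ] shares after turn [-0.03 -0.02  0.79]
```

View pics/w2c.png

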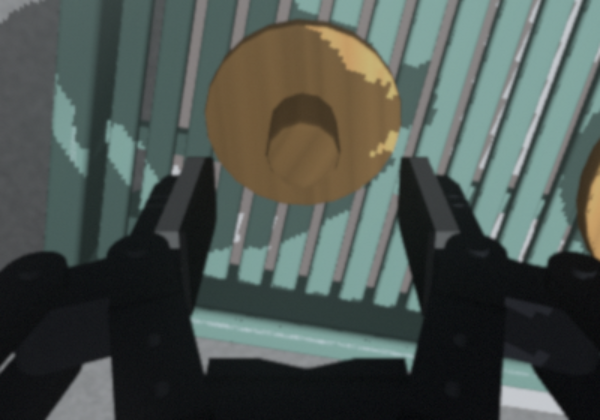

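The knob top is at about pixel (322,303) and the plate centre at about (322,275), so the knob is centred between the fingers.

```bash
python3 - <<'E'
from h import *
c=load("pics/w2.png");print(p2w(c,322,303,82).round(1),p2w(c,322,274.7,54).round(1))
E
```

```text
[ 405.  -224.4   82. ] [ 407.3 -223.5   54. ]
```

Request:
arm_command(
  steps=[
    [[0.6,0,0,0.3,0,0,0],[0.6,0,0,0.25,0,0,0],[0.6,0,0,0.15,0,0,0],[0.6,0,0,0.08,0,0,0],[0,0,0,0,0,0,0],[0,0,0,0,0,0,0],[0,0,0,0,0,0,0],[0,0,0,0,0,0,0]],
  ],
  squeeze=35,
)

```text
time_s: 3.7
eef_pos: [405.0, -222.8, 72.7]
ee_rot: [0.0, 0.988, 0.157, 0.0]
force: [-0.3, -0.0, 4.7]
grip_width: 0.272
grip_force: 34.4
```

```bash
python3 - <<'E'
from h import *
go(480.5,86.7,210,18)
E
```

```text
t 3.7 pos [ 405.  -222.8   72.7] phi 18.0 F [-0.3 -0.   4.7] grip 0.272 34.4
shares now [ 3.35 -5.42 -2.75] turn [ 0.01 -0.    0.  ] shares after turn [ 3.35 -5.42 -2.75]
```

```bash
python3 - <<'E'
from h import *
go(480,180,320,18)
E
```

```text
t 3.7 pos [ 405.  -222.8   72.7] phi 18.0 F [-0.3 -0.   4.7] grip 0.272 34.4
shares now [ 3.92 -7.19 -4.95] turn [ 0.01 -0.    0.  ] shares after turn [ 3.92 -7.2  -4.95]
```

Request:
arm_command(
  steps=[
    [[0,0,0,-0.3,0,0,0],[0,0,0,-0.6,0,0,0],[0,0.3,-0.6,-0.6,0,0,0],[0,0.4,-0.7,-0.6,0,0,0],[0,0.4,-0.7,-0.6,0,0,0],[0,0.4,-0.7,-0.6,0,0,0],[0,0.4,-0.7,-0.6,0,0,0],[0,0.4,-0.7,-0.6,0,0,0]],
  ],
)

```text
time_s: 4.7
eef_pos: [450.5, 9.3, 298.2]
ee_rot: [-0.0, 0.988, 0.157, -0.0]
force: [0.3, 0.3, -0.9]
grip_width: 0.267
grip_force: 34.4
```

```bash
python3 - <<'E'
from h import *
go(480,180,320,18)
E
```

```text
t 4.7 pos [450.5   9.3 298.2] phi 18.0 F [ 0.3  0.3 -0.9] grip 0.267 34.4
shares now [ 1.62 -3.06 -0.44] turn [-0.  0.  0.] shares after turn [ 1.62 -3.06 -0.44]
```

Request:
arm_command(
  steps=[
    [[0,0.4,-0.76,-0.11,0,0,0],[0,0.4,-0.76,-0.11,0,0,0],[0,0.4,-0.76,-0.11,0,0,0],[0,0.4,-0.76,-0.11,0,0,0],[0,0,0,0,0,0,0],[0,0,0,0,0,0,0]],
  ],
)

```text
time_s: 5.45
eef_pos: [479.5, 176.9, 318.9]
ee_rot: [0.0, 0.988, 0.157, -0.0]
force: [-0.3, 0.0, -0.1]
grip_width: 0.265
grip_force: 34.5
```

```bash
python3 - <<'E'
from h import *
s,im=shot("pics/w3.png");go(480.5,86.7,200,18)
E
```

```text
t 5.5 pos [479.5 176.5 319. ] phi 18.0 F [ 0.1  0.6 -1. ] grip 0.265 34.5
shares now [-0.53  1.71  2.38] turn [ 0.    0.01 -0.  ] shares after turn [-0.54  1.71  2.38]
```

View pics/w3.png

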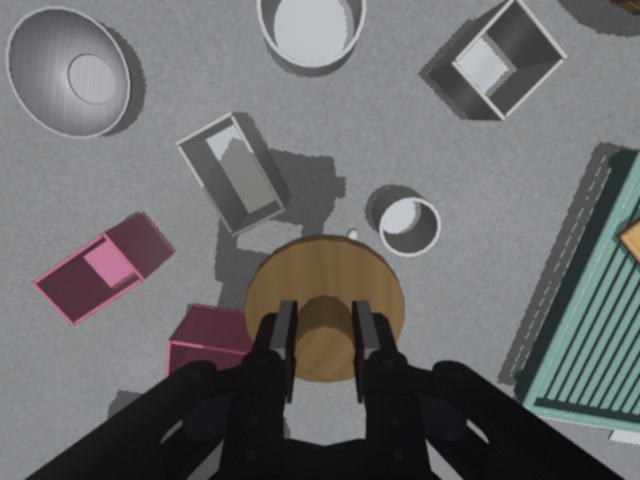

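The wrist view shows the small jar rim at about (409.5,226). Square jar corners are (516,0), (566,57), (504,119), (453,65), and oblong corners are (233,113), (285,208), (235,235), (178,145).

```bash
python3 - <<'E'
from h import *
c=load("pics/w3.png")
poly(c,"js",[(379,226),(409.5,197),(440,226),(409.5,255)],76)
poly(c,"jsq",[(516,0),(566,57),(504,119),(453,65)],88)
poly(c,"job",[(233,113),(285,208),(235,235),(178,145)],88)
print(w2p(c,[[634.1+46*np.cos(a),240.2+46*np.sin(a),88] for a in np.arange(8)*np.pi/4]).round())
E
```

```text
js [483.8  85.2] sides [41.8 44.9 42.8 46.1] ang [ -26.  -114.   155.6   64.7]
jsq [650.3  62.8] sides [65.6 68.2 67.6 67.5] ang [-112.3  156.    67.   -25.7]
job [479.4 266.1] sides [97.8 57.8 98.5 59.9] ang [-135.3  136.5   45.9  -44.2]
[[325. -54.]
 [281. -50.]
 [254. -11.]
 [260.  37.]
 [292.  67.]
 [333.  63.]
 [360.  29.]
 [358. -20.]]
```

```bash
python3 - <<'E'
from h import *
go(482,86,125,18)
E
```

```text
t 5.5 pos [479.5 176.5 319. ] phi 18.0 F [ 0.1  0.6 -1. ] grip 0.265 34.5
shares now [-0.51  1.74  3.88] turn [ 0.    0.01 -0.  ] shares after turn [-0.51  1.74  3.88]
```

Request:
arm_command(
  steps=[
    [[0,-0.13,0.44,0.6,0,0,0],[0,-0.13,0.44,0.6,0,0,0],[0,-0.13,0.44,0.6,0,0,0],[0,-0.12,0.42,0.6,0,0,0],[0,0,0,0.6,0,0,0],[0,0,0,0.6,0,0,0],[0,0,0,0.28,0,0,0],[0,0,0,0,0,0,0]],
  ],
)

```text
time_s: 6.5
eef_pos: [482.2, 86.2, 125.1]
ee_rot: [-0.0, 0.988, 0.156, -0.001]
force: [0.7, 0.2, -1.1]
grip_width: 0.269
grip_force: 34.5
```

```bash
python3 - <<'E'
from h import *
go(482,86,105,18)
s,im=shot("pics/w4.png");cv2.imwrite("pics/t4.png",capture("top")[:,:,::-1]);cv2.imwrite("pics/s4.png",capture("side")[:,:,::-1])
a=cv2.resize(cv2.imread("pics/t4.png")[170:270,230:360],None,fx=4,fy=4,interpolation=2)
b=cv2.resize(cv2.imread("pics/s4.png")[160:280,240:400],None,fx=3.3333,fy=3.3333,interpolation=2)[:400]
cv2.imwrite("pics/p4.png",np.vstack([np.hstack([a[:,:260+0],b[:, :530]])]) if False else cv2.resize(np.hstack([a[:400],b]),None,fx=.75,fy=.75))
E
```

```text
t 6.5 pos [482.2  86.2 125.1] phi 18.0 F [ 0.7  0.2 -1.1] grip 0.269 34.5
shares now [-0.   0.   0.4] turn [-0.    0.01 -0.  ] shares after turn [-0.   0.   0.4]
```

View pics/p4.png

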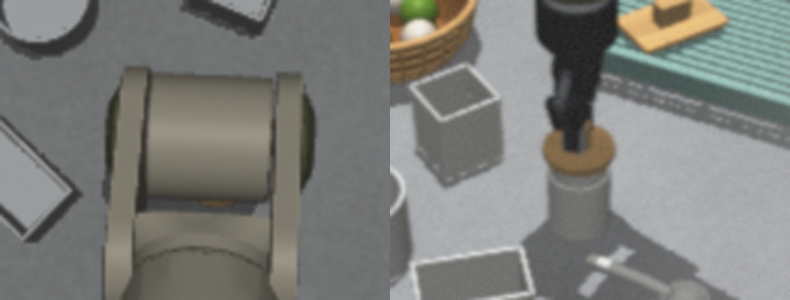

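The side crop shows the lid squarely above the small jar, with the arm hiding it from the top camera. I'll lower it.

Request:
arm_command(
  steps=[
    [[0,0,0,0.16,0,0,0],[0,0,0,0.12,0,0,0],[0,0,0,0.06,0,0,0],[0,0,0,0.03,0,0,0],[0,0,0,0.02,0,0,0],[0,0,0,0.01,0,0,0],[0,0,0,0,0,0,0]],
  ],
)

```text
time_s: 7.52
eef_pos: [482.4, 86.6, 105.4]
ee_rot: [0.0, 0.988, 0.157, 0.0]
force: [-0.2, -0.2, -0.9]
grip_width: 0.267
grip_force: 34.5
```

Request:
arm_command(
  steps=[
    [[0,0,0,0.02,0,0,0],[0,0,0,0,0,0,0]],
  ],
)

```text
time_s: 7.78
eef_pos: [482.5, 86.6, 104.7]
ee_rot: [0.0, 0.988, 0.157, 0.0]
force: [-1.6, -0.2, 4.5]
grip_width: 0.267
grip_force: 34.9
```

Request:
arm_command(
  steps=[
    [[0,0,0,0.02,0,0,0],[0,0,0,0,0,0,0]],
  ],
)

```text
time_s: 8.02
eef_pos: [482.8, 86.6, 104.7]
ee_rot: [0.0, 0.988, 0.157, 0.001]
force: [-4.9, -0.5, 15.2]
grip_width: 0.268
grip_force: 35.9
```

Request:
arm_command(
  steps=[
    [[0,0,0,-0.02,0,0,0],[0.35,0,0,0,0,0,0],[0.6,0,0,0,0,0,0],[0.6,0,0,0,0,0,0],[0.6,0,0,-0.3,0,0,0],[0.6,0,0,-0.6,0,0,0],[0.6,0,0,-0.8,0,0,0],[0.6,0,0,-0.8,0,0,0]],
  ],
)

```text
time_s: 9.02
eef_pos: [482.2, 86.6, 231.6]
ee_rot: [0.0, 0.988, 0.157, 0.0]
force: [0.8, -0.7, 0.1]
grip_width: 0.598
grip_force: 0.0
```

```bash
python3 - <<'E'
from h import *
shot("pics/w5.png");go(546,-214,200,63.2)
E
```

```text
t 9.075 pos [484.   86.6 236.8] phi 18.1 F [ 0.8 -0.6  6.3] grip 0.602 0.0
shares now [-0.69  6.1   0.75] turn [ 0.05 -0.05 -5.25] shares after turn [-4.81  3.82  0.74]
```

View pics/w5.png

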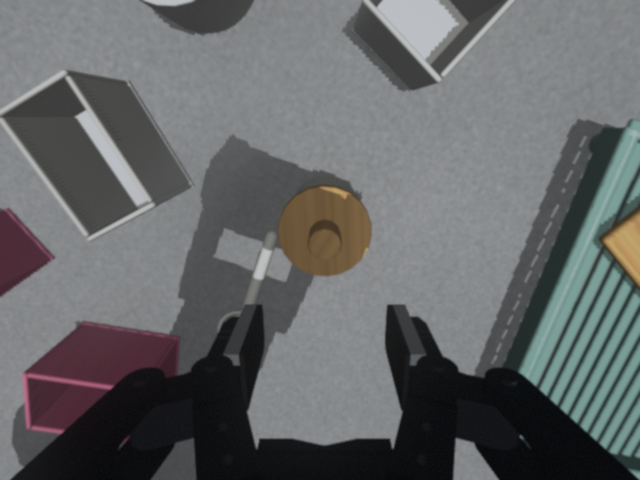

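The small lid sits on its jar at (325,230). Next is the oblong lid.

Request:
arm_command(
  steps=[
    [[0.6,-0.1,0.85,0.1,0,0,0],[0.6,-0.1,0.85,0.1,0,0,0],[0.6,-0.1,0.85,0.1,0,0,0],[0.6,-0.1,0.85,0.1,0,0,0],[0.6,-0.1,0.85,0.1,0,0,0],[0.6,-0.1,0.85,0.1,0,0,0],[0.6,-0.1,0.85,0.1,0,0,0],[0.6,0,0,0,0,0,-0.7]],
  ],
)

```text
time_s: 10.07
eef_pos: [541.1, -209.7, 194.3]
ee_rot: [0.0, 0.978, 0.208, -0.0]
force: [-0.0, 0.6, 0.0]
grip_width: 0.6
grip_force: 0.0
```

Request:
arm_command(
  steps=[
    [[0.6,0,0,0,0,0,-0.9],[0.6,0,0,0,0,0,-0.9],[0.6,0,0,0,0,0,-0.9],[0.6,0,0,0,0,0,-0.9],[0.6,0,0,0,0,0,-0.9],[0.6,0,0,0.5,0,0,-0.05],[0.6,0,0,0.5,0,0,0],[0.6,0,0,0,0,0,0]],
  ],
)

```text
time_s: 11.08
eef_pos: [540.6, -206.8, 143.6]
ee_rot: [-0.001, 0.852, 0.524, -0.001]
force: [0.3, 0.4, 0.6]
grip_width: 0.603
grip_force: 0.0
```

```bash
python3 - <<'E'
from h import *
s,im=shot("pics/w6.png");go(546,-214,120,63.2)
c=load("pics/w6.png");print(w2p(c,[[546,-214,54],[546,-214,82]]))
E
```

```text
t 11.125 pos [ 541.2 -207.1  144.9] phi 63.2 F [-0.2 -0.6  0.5] grip 0.598 0.0
shares now [-0.08  0.15  0.5 ] turn [-0.   -0.   -0.01] shares after turn [-0.08  0.15  0.5 ]
[[336.37579852 262.09830608]
 [337.76390633 280.6935442 ]]
```

View pics/w6.png

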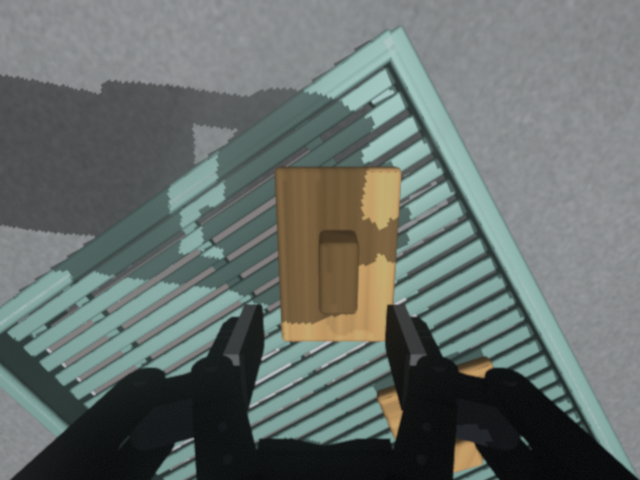

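The plate corners are (277,168), (401,168), (388,342), (283,341), and the knob top spans x 320–357 at rows 243–315, nearly aligned with the tool.

```bash
python3 - <<'E'
from h import *
c=load("pics/w6.png")
poly(c,"lob",[(277,168),(401,168),(388,342),(283,341)],54)
poly(c,"k",[(320,243),(358,243),(357,315),(321,315)],82)
q=p2w(c,338.7,280,82);print(q)
E
```

```text
lob [ 546.6 -213.9] sides [ 70.8 114.8  70.1 114.1] ang [ -26.8 -117.5  152.6   62.9]
k [ 546.7 -214. ] sides [20.2 43.  20.4 43. ] ang [ -26.8 -116.   153.3   63.7]
[ 546.641792   -213.85870112   82.        ]
```

Request:
arm_command(
  steps=[
    [[0.6,-0.07,0.16,0.3,0,0,0],[0.6,0,0,0.4,0,0,0],[0.6,0,0,0.4,0,0,0],[0.6,0,0,0.2,0,0,0],[0.6,0,0,0.12,0,0,0],[0.6,0,0,0,0,0,0]],
  ],
)

```text
time_s: 11.88
eef_pos: [546.9, -214.0, 73.4]
ee_rot: [0.0, 0.852, 0.524, 0.0]
force: [0.1, -0.0, -0.2]
grip_width: 0.598
grip_force: 0.0
```

Request:
arm_command(
  steps=[
    [[0,0,0,0,0,0,0],[0,0,0,0,0,0,0],[0,0,0,0,0,0,0],[0,0,0,0,0,0,0]],
  ],
)

```text
time_s: 12.38
eef_pos: [547.1, -214.0, 73.9]
ee_rot: [0.001, 0.852, 0.524, 0.0]
force: [-0.3, 1.1, 5.3]
grip_width: 0.249
grip_force: 35.5
```

```bash
python3 - <<'E'
from h import *
go(478.2,267.5,200,45.3)
E
```

```text
t 12.375 pos [ 547.1 -214.    73.9] phi 63.2 F [-0.3  1.1  5.3] grip 0.249 35.5
shares now [ 7.97 -5.57 -2.53] turn [ 0.01 -0.    2.08] shares after turn [ 5.88 -7.75 -2.52]
```

Request:
arm_command(
  steps=[
    [[0,0,0,-0.3,0,0,0],[0,0,0,-0.7,0,0,0],[0,0.2,-0.1,-0.8,0,0,0],[0,0.77,-0.53,-0.73,0,0,0],[0,0.7,-0.5,0,0,0,0],[0,0.7,-0.5,0,0,0,0],[0,0.7,-0.5,0,0,0,0],[0,0.7,-0.5,0,0,0,0]],
  ],
)

```text
time_s: 13.38
eef_pos: [514.1, 15.1, 200.5]
ee_rot: [0.0, 0.852, 0.524, 0.0]
force: [0.5, 1.0, 0.4]
grip_width: 0.249
grip_force: 34.8
```

Request:
arm_command(
  steps=[
    [[0,0.7,-0.5,0,0,0,0],[0,0.7,-0.5,0,0,0,0],[0,0.7,-0.5,0,0,0,0],[0,0.7,-0.5,0,0,0,0],[0,0.7,-0.5,0,0,0,0],[0,0.7,-0.45,0,0,0,0.7],[0,0,0,0,0,0,0.7],[0,0,0,0,0,0,0.68]],
  ],
)

```text
time_s: 14.38
eef_pos: [477.4, 268.2, 200.3]
ee_rot: [0.0, 0.923, 0.384, -0.0]
force: [-1.2, 0.1, -0.9]
grip_width: 0.25
grip_force: 34.7
```

Request:
arm_command(
  steps=[
    [[0,0,0,0,0,0,0],[0,0,0,0,0,0,0]],
  ],
)

```text
time_s: 14.62
eef_pos: [477.7, 267.6, 200.1]
ee_rot: [-0.0, 0.923, 0.386, 0.0]
force: [0.8, 0.3, -1.1]
grip_width: 0.251
grip_force: 34.7
```

```bash
python3 - <<'E'
from h import *
go(478.2,267.5,140,45.3)
E
```

```text
t 14.625 pos [477.7 267.6 200.1] phi 45.4 F [ 0.8  0.3 -1.1] grip 0.251 34.7
shares now [0.   0.01 1.2 ] turn [ 0.   -0.    0.01] shares after turn [0.01 0.01 1.2 ]
```

Request:
arm_command(
  steps=[
    [[0,0,0,0.4,0,0,0],[0,0,0,0.5,0,0,0],[0,0,0,0.3,0,0,0],[0,0,0,0.2,0,0,0],[0,0,0,0.12,0,0,0],[0,0,0,0.06,0,0,0],[0,0,0,0.03,0,0,0],[0,0,0,0,0,0,0]],
  ],
)

```text
time_s: 15.62
eef_pos: [477.9, 267.7, 119.5]
ee_rot: [0.0, 0.923, 0.385, 0.0]
force: [-0.2, 0.2, -1.2]
grip_width: 0.249
grip_force: 34.7
```

Request:
arm_command(
  steps=[
    [[0,0,0,0.02,0,0,0],[0,0,0,0,0,0,0]],
  ],
)

```text
time_s: 15.88
eef_pos: [477.8, 267.7, 118.3]
ee_rot: [-0.0, 0.923, 0.385, 0.0]
force: [0.3, -0.4, -1.7]
grip_width: 0.254
grip_force: 34.7
```

Request:
arm_command(
  steps=[
    [[0,0,0,0.015,0,0,0],[0,0,0,0,0,0,0]],
  ],
)

```text
time_s: 16.12
eef_pos: [477.8, 267.7, 118.0]
ee_rot: [0.0, 0.923, 0.385, 0.0]
force: [-1.9, -1.1, 4.6]
grip_width: 0.249
grip_force: 35.3
```

Request:
arm_command(
  steps=[
    [[0,0,0,0.01,0,0,0],[0,0,0,0,0,0,0]],
  ],
)

```text
time_s: 16.38
eef_pos: [477.8, 267.7, 117.9]
ee_rot: [0.0, 0.923, 0.385, 0.0]
force: [-4.8, -2.0, 8.6]
grip_width: 0.25
grip_force: 36.1
```

Request:
arm_command(
  steps=[
    [[0,0,0,-0.01,0,0,0],[0.35,0,0,0,0,0,0],[0.6,0,0,0,0,0,0],[0.6,0,0,0,0,0,0],[0.6,0,0,-0.3,0,0,0],[0.6,0,0,-0.6,0,0,0],[0.6,0,0,-0.8,0,0,0],[0.6,0,0,0,0,0,0]],
  ],
)

```text
time_s: 17.38
eef_pos: [479.0, 268.1, 206.4]
ee_rot: [0.0, 0.923, 0.385, 0.003]
force: [-0.0, -0.4, 0.0]
grip_width: 0.601
grip_force: 0.0
```

```bash
python3 - <<'E'
from h import *
shot("pics/w7.png");go(562.5,-363.5,200,-5)
E
```

```text
t 17.425 pos [478.2 267.9 204.3] phi 45.3 F [-0.2  0.2 -0.9] grip 0.602 0.0
shares now [-7.79 10.08  0.08] turn [ 0.   -0.02  5.85] shares after turn [ 2.78 12.43  0.09]
```

View pics/w7.png

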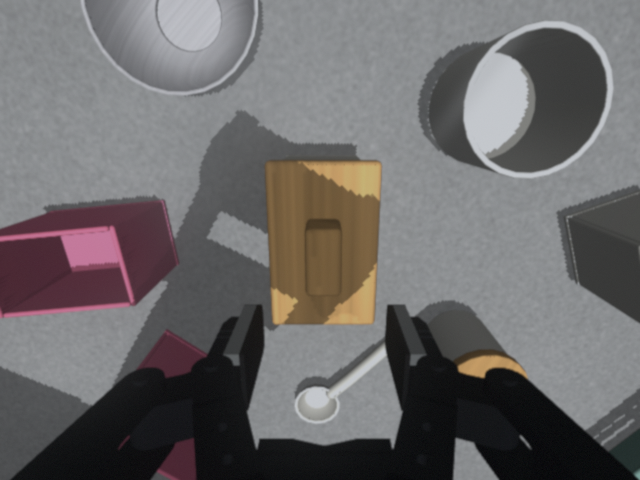

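The oblong lid sits on its jar, aligned, and the large jar rim is now fully visible with its centre near (538,100). Next is the square lid.

Request:
arm_command(
  steps=[
    [[0.6,-0.6,0.78,0,0,0,0],[0.6,-0.6,0.78,0,0,0,0],[0.6,-0.6,0.78,0,0,0,0],[0.6,-0.6,0.78,0,0,0,0],[0.6,-0.6,0.78,0,0,0,0],[0.6,-0.6,0.78,0,0,0,0],[0.6,-0.6,0.78,0,0,0,0],[0.6,-0.6,0.78,0,0,0,0]],
  ],
)

```text
time_s: 18.42
eef_pos: [530.3, -123.9, 201.9]
ee_rot: [-0.001, 0.923, 0.385, -0.0]
force: [0.7, -0.1, 0.3]
grip_width: 0.598
grip_force: 0.0
```

Request:
arm_command(
  steps=[
    [[0.6,-0.6,0.78,0,0,0,0],[0.6,-0.6,0.78,0,0,0,0],[0.6,-0.6,0.78,0,0,0,0],[0.6,-0.6,0.78,0,0,0,0],[0.6,-0.59,0.72,0,0,0,0],[0.6,0,0,0.2,0,0,0.85],[0.6,0,0,0.2,0,0,0.85],[0.6,0,0,0.2,0,0,0.85]],
  ],
)

```text
time_s: 19.42
eef_pos: [561.5, -363.6, 171.2]
ee_rot: [-0.001, 0.98, 0.2, -0.001]
force: [-0.1, -0.3, -0.2]
grip_width: 0.599
grip_force: 0.0
```

Request:
arm_command(
  steps=[
    [[0.6,0,0,0.2,0,0,0.85],[0.6,0,0,0.2,0,0,0.85],[0.6,0,0,0.1,0,0,0.85],[0.6,0,0,0,0,0,0.75],[0.6,0,0,0,0,0,0]],
  ],
)

```text
time_s: 20.05
eef_pos: [561.6, -363.5, 146.7]
ee_rot: [-0.001, 0.999, -0.043, -0.001]
force: [0.3, -0.3, -0.4]
grip_width: 0.601
grip_force: 0.0
```

```bash
python3 - <<'E'
from h import *
s,im=shot("pics/w8.png");go(562.5,-363.5,74,-5)
c=load("pics/w7.png");poly(c,"jl",[(464,100),(538,22),(612,100),(538,178)],88)
print(w2p(c,[[634+46*np.cos(a),240+46*np.sin(a),88] for a in np.arange(16)*np.pi/8]).round().tolist())
E
```

```text
t 20.1 pos [ 561.6 -363.5  147. ] phi -4.9 F [-1.2  0.1  0.6] grip 0.602 0.0
shares now [ 0.02 -0.    1.46] turn [-0.    0.01  0.02] shares after turn [ 0.02 -0.    1.46]
jl [638.2 239.6] sides [56.8 67.8 60.4 72. ] ang [   3.3  -83.2 -172.5   93.8]
[[597.0, 49.0], [575.0, 30.0], [546.0, 23.0], [515.0, 29.0], [487.0, 48.0], [467.0, 76.0], [458.0, 107.0], [460.0, 136.0], [473.0, 160.0], [494.0, 176.0], [520.0, 182.0], [547.0, 176.0], [573.0, 161.0], [594.0, 137.0], [606.0, 107.0], [607.0, 76.0]]
```

View pics/w8.png

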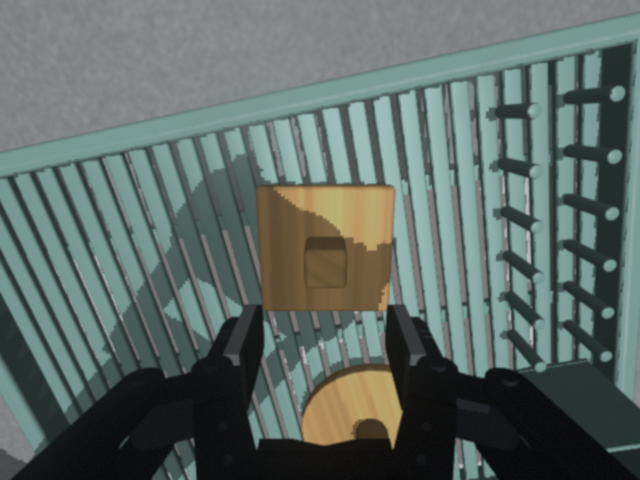

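The square lid's corners are (258,186), (394,186), (388,311), (263,310), and its knob top is centred near (326,268).

```bash
python3 - <<'E'
from h import *
c=load("pics/w8.png")
poly(c,"lsq",[(258,186),(394,186),(388,311),(263,310)],54)
poly(c,"k",[(305,248),(347,248),(346,288),(306,288)],82)
E
```

```text
lsq [ 564.2 -365.8] sides [79.9 82.5 82.2 81.8] ang [-94.9 175.7  84.6  -5.9]
k [ 564.6 -365.9] sides [22.8 23.8 22.5 23.8] ang [-94.9 174.8  85.1  -4.5]
```

Request:
arm_command(
  steps=[
    [[0.6,0.06,0.03,0.3,0,0,0],[0.6,0,0,0.4,0,0,0],[0.6,0,0,0.4,0,0,0],[0.6,0,0,0.24,0,0,0],[0.6,0,0,0.12,0,0,0],[0.6,0,0,0,0,0,0]],
  ],
)

```text
time_s: 20.85
eef_pos: [564.7, -365.5, 74.4]
ee_rot: [-0.0, 0.999, -0.043, -0.0]
force: [-0.1, 0.6, -0.1]
grip_width: 0.6
grip_force: 0.0
```

Request:
arm_command(
  steps=[
    [[0,0,0,0,0,0,0],[0,0,0,0,0,0,0],[0,0,0,0,0,0,0],[0,0,0,0,0,0,0]],
  ],
)

```text
time_s: 21.35
eef_pos: [565.0, -365.7, 75.4]
ee_rot: [0.0, 0.999, -0.044, 0.001]
force: [0.1, 1.0, 4.9]
grip_width: 0.273
grip_force: 35.8
```

```bash
python3 - <<'E'
from h import *
go(650,63.8,200,-24.4)
E
```

```text
t 21.35 pos [ 565.  -365.7   75.4] phi -5.0 F [0.1 1.  4.9] grip 0.273 35.8
shares now [ 0.95 -8.7  -2.5 ] turn [ 0.   -0.01  2.26] shares after turn [-2.   -8.52 -2.49]
```

Request:
arm_command(
  steps=[
    [[0,0,0,-0.3,0,0,0],[0,0,0,-0.7,0,0,0],[0,0,-0.2,-0.8,0,0,0],[0,0.05,-0.5,-0.7,0,0,0],[0,0.09,-0.8,0,0,0,0],[0,0.09,-0.8,0,0,0,0],[0,0.09,-0.8,0,0,0,0],[0,0.09,-0.8,0,0,0,0]],
  ],
)

```text
time_s: 22.35
eef_pos: [602.1, -171.6, 200.2]
ee_rot: [0.0, 0.999, -0.044, 0.0]
force: [-0.6, 1.6, -0.0]
grip_width: 0.274
grip_force: 35.1
```

Request:
arm_command(
  steps=[
    [[0,0.09,-0.8,0,0,0,0],[0,0.09,-0.8,0,0,0,0],[0,0.09,-0.8,0,0,0,0],[0,0.09,-0.8,0,0,0,0],[0,0.09,-0.8,0,0,0,0],[0,0.09,-0.8,0,0,0,0.75],[0,0,0,0,0,0,0.75],[0,0,0,0,0,0,0.75]],
  ],
)

```text
time_s: 23.35
eef_pos: [649.7, 64.4, 200.0]
ee_rot: [0.0, 0.977, -0.212, -0.0]
force: [0.2, -0.6, -0.6]
grip_width: 0.273
grip_force: 35.1
```

Request:
arm_command(
  steps=[
    [[0,0,0,0,0,0,0],[0,0,0,0,0,0,0]],
  ],
)

```text
time_s: 23.6
eef_pos: [649.8, 63.6, 199.8]
ee_rot: [-0.0, 0.978, -0.21, 0.0]
force: [-0.6, -0.5, -1.5]
grip_width: 0.271
grip_force: 35.1
```

```bash
python3 - <<'E'
from h import *
go(650,63.8,121,-24.4)
E
```

```text
t 23.6 pos [649.8  63.6 199.8] phi -24.2 F [-0.6 -0.5 -1.5] grip 0.271 35.1
shares now [ 0.   -0.    1.58] turn [-0.   -0.    0.02] shares after turn [ 0.   -0.    1.58]
```

Request:
arm_command(
  steps=[
    [[0,0,0,0.4,0,0,0],[0,0,0,0.5,0,0,0],[0,0,0,0.3,0,0,0],[0,0,0,0.2,0,0,0],[0,0,0,0.1,0,0,0],[0,0,0,0.05,0,0,0],[0,0,0,0.03,0,0,0],[0,0,0,0,0,0,0]],
  ],
)

```text
time_s: 24.6
eef_pos: [650.0, 63.8, 120.8]
ee_rot: [-0.0, 0.978, -0.211, 0.0]
force: [-1.0, 0.4, -1.3]
grip_width: 0.266
grip_force: 35.1
```

Request:
arm_command(
  steps=[
    [[0,0,0,0.02,0,0,0],[0,0,0,0,0,0,0]],
  ],
)

```text
time_s: 24.85
eef_pos: [649.9, 63.7, 119.6]
ee_rot: [-0.0, 0.978, -0.211, 0.0]
force: [0.3, -0.9, -1.0]
grip_width: 0.272
grip_force: 35.1
```

Request:
arm_command(
  steps=[
    [[0,0,0,0.01,0,0,0],[0,0,0,0,0,0,0]],
  ],
)

```text
time_s: 25.1
eef_pos: [649.9, 63.8, 119.4]
ee_rot: [-0.0, 0.978, -0.211, 0.0]
force: [-1.5, 0.4, 1.8]
grip_width: 0.272
grip_force: 35.4
```

Contact, as predicted. One more nudge, then release and head to the large lid.

Request:
arm_command(
  steps=[
    [[0,0,0,0.006,0,0,0],[0,0,0,0,0,0,0],[0.35,0,0,0,0,0,0],[0.6,0,0,0,0,0,0],[0.6,0,0,0,0,0,0],[0.6,0,0,-0.3,0,0,0],[0.6,0,0,-0.7,0,0,0],[0.6,0,0,-0.6,0,0,0]],
  ],
)

```text
time_s: 26.1
eef_pos: [650.1, 63.7, 201.2]
ee_rot: [-0.0, 0.978, -0.211, 0.001]
force: [0.6, -0.4, 0.1]
grip_width: 0.602
grip_force: 0.0
```

Request:
arm_command(
  steps=[
    [[0.6,0,0,0,0,0,0]],
  ],
)

```text
time_s: 26.22
eef_pos: [650.9, 63.7, 202.4]
ee_rot: [-0.0, 0.978, -0.211, 0.003]
force: [0.6, -0.7, 0.2]
grip_width: 0.598
grip_force: 0.0
```

```bash
python3 - <<'E'
from h import *
shot("pics/w9.png");go(422,-385,170,-24.2)
E
```

```text
t 26.275 pos [650.2  63.7 200.3] phi -24.3 F [ 0.5 -0.6 -0.1] grip 0.596 0.0
shares now [-0.46 10.06  0.6 ] turn [-0.01 -0.02 -0.02] shares after turn [-0.48 10.06  0.61]
```

View pics/w9.png

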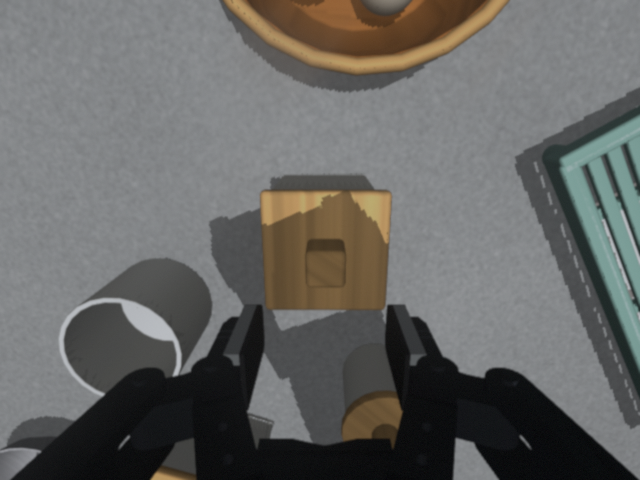

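The square lid sits aligned on its jar, at (325,250). Last is the large round lid.

Request:
arm_command(
  steps=[
    [[0.6,-0.04,0.84,0,0,0,0],[0.6,-0.04,0.84,0,0,0,0],[0.6,-0.04,0.84,0,0,0,0],[0.6,-0.04,0.84,0,0,0,0],[0.6,-0.04,0.84,0,0,0,0],[0.6,-0.04,0.84,0,0,0,0],[0.6,-0.04,0.84,0,0,0,0],[0.6,-0.04,0.84,0,0,0,0]],
  ],
)

```text
time_s: 27.28
eef_pos: [495.8, -236.7, 198.0]
ee_rot: [-0.0, 0.978, -0.211, -0.001]
force: [0.8, -0.6, 0.6]
grip_width: 0.597
grip_force: 0.0
```

Request:
arm_command(
  steps=[
    [[0.6,-0.04,0.84,0.1,0,0,0],[0.6,-0.04,0.84,0.3,0,0,0],[0.6,-0.04,0.84,0.3,0,0,0],[0.6,-0.04,0.82,0.3,0,0,0],[0.6,0,0,0,0,0,0],[0.6,0,0,0,0,0,0]],
  ],
)

```text
time_s: 28.02
eef_pos: [420.9, -384.1, 148.5]
ee_rot: [-0.0, 0.978, -0.211, -0.0]
force: [-0.4, 0.6, -0.3]
grip_width: 0.596
grip_force: 0.0
```

```bash
python3 - <<'E'
from h import *
s,im=shot("pics/w10.png");go(422,-385.5,74,-24.2)
b=cv2.resize(im[180:340,200:440],None,fx=2,fy=2);t=capture("top")[:,:,::-1];cv2.imwrite("pics/t10.png",t)
a=cv2.resize(t[140:260,200:340],None,fx=4.5,fy=4.5,interpolation=2)
cv2.imwrite("pics/p10.png",cv2.resize(np.vstack([a,np.zeros((0,630,3),np.uint8)]),None,fx=1,fy=1));cv2.imwrite("pics/w10c.png",b)
v=np.zeros((540,800,3),np.uint8);v[:480,:560]=cv2.resize(a,(560,480));v[480-0:,:]=0
o=np.zeros((600,800,3),np.uint8);o[:300,:350]=a[:600:2,:700:2][:300,:350] if 0 else 0
E
python3 - <<'E'
import cv2,numpy as np
t=cv2.imread("pics/t10.png");w=cv2.imread("pics/w10.png")
a=cv2.resize(t[140:260,200:340],(420,360),interpolation=2);b=cv2.resize(w[150:390,200:453],(380,360),interpolation=2)
cv2.imwrite("pics/both.png",np.hstack([a,b]))
E
```

```text
t 28.075 pos [ 421.2 -383.9  148.8] phi -24.3 F [-0.2 -0.5 -0.8] grip 0.599 0.0
shares now [0.03 0.02 1.5 ] turn [-0.    0.   -0.01] shares after turn [0.03 0.02 1.5 ]
```

View pics/both.png

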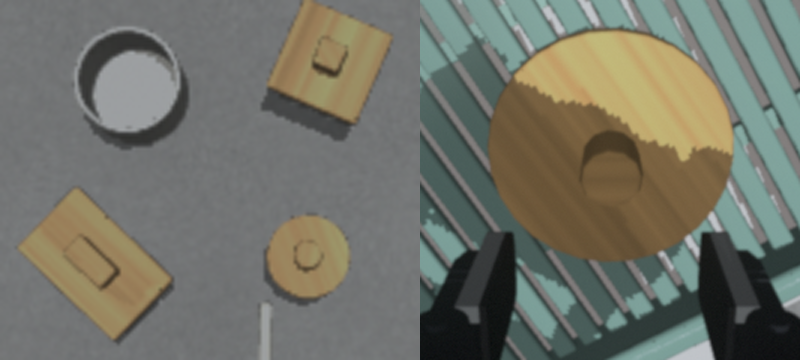

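```bash
python3 - <<'E'
from h import *
c=load("pics/w10.png");print(p2w(c,327.3,268.7,82).round(1),p2w(c,327.3,247,54).round(1))
t=cv2.imread("pics/t10.png");h=cv2.cvtColor(t,cv2.COLOR_BGR2HSV)
m=((h[:,:,1]>80)&(h[:,:,0]<30)&(h[:,:,0]>5)).astype(np.uint8)
m[:135]=0;m[:,:200]=0;m[262:]=0;m[:,340:]=0
m=cv2.morphologyEx(m,cv2.MORPH_OPEN,np.ones((3,3)))
C=cam("top")
for k in cv2.findContours(m,0,2)[0]:
    if cv2.contourArea(k)<200: continue
    r=cv2.minAreaRect(k);z=86 if 290<r[0][0]<310 and r[0][1]>200 else 98
    B=cv2.boxPoints(r);poly(C,"r",B,z)
E
```

```text
[ 422.2 -387.7   82. ] [ 424.9 -389.1   54. ]
r [479.7  88.9] sides [65.7 68.1 65.6 68. ] ang [ -64.4 -154.5  115.6   25.6]
r [477.3 268.9] sides [ 72.1 114.1  71.9 113.9] ang [ -45.8 -136.   134.1   44.1]
r [646.   66.4] sides [82.9 81.9 82.8 81.8] ang [ -24.  -114.4  155.8   65.7]
```

```bash
cat > fit.py <<'E'
from h import *
from scipy.optimize import minimize
from scipy.ndimage import map_coordinates
C=cam("top")
def outline(a,b,n=60):
    if b==0:
        t=np.linspace(0,2*np.pi,4*n,endpoint=False);return np.c_[np.cos(t),np.sin(t)]*a/2
    t=np.linspace(-.5,.5,n);o=np.ones(n)/2
    return np.r_[np.c_[t,o],np.c_[t,-o],np.c_[o,t],np.c_[-o,t]]*[a,b]
def samp(g,O,z,p):
    c,s=np.cos(p[2]),np.sin(p[2]);P=O@np.array([[c,s],[-s,c]])+p[:2]
    q=w2p(C,np.c_[P,np.full(len(P),z)]);return map_coordinates(g,[q[:,1],q[:,0]],order=1).mean()
def fit(cost,x,y,a):
    best=min((minimize(cost,[x+dx,y+dy,np.radians(a)],method="Nelder-Mead",options=dict(initial_simplex=np.array([[x+dx,y+dy,np.radians(a)],[x+dx+3,y+dy,np.radians(a)],[x+dx,y+dy+3,np.radians(a)],[x+dx,y+dy,np.radians(a+3)]]))) for dx in(-2,0,2) for dy in(-2,0,2)),key=lambda r:r.fun)
    return best.x[:2].round(1),np.degrees(best.x[2]).round(1)
def jar(f,a,b,z,x,y,ang):   # bright rim line
    g=cv2.imread(f,0).astype(float);O=outline(a-4,b and b-4)
    return fit(lambda p:-samp(g,O,z,p),x,y,ang)
def lid(f,a,b,z,x,y,ang):   # redness inside minus outside of the plate edge
    t=cv2.imread(f).astype(float);g=t[:,:,2]-t[:,:,0]
    i,o=outline(a-5,b and b-5),outline(a+5,b and b+5)
    return fit(lambda p:samp(g,o,z,p)-samp(g,i,z,p),x,y,ang)
E
python3 - <<'E'
from fit import *
J="pics/top0.png";L="pics/t10.png"
print("jsq",jar(J,72,72,88,649,65,65.3),"lid",lid(L,84,84,98,647,66,65))
print("job",jar(J,104,62,88,477,269,45),"lid",lid(L,116,74,98,477,269,44.5))
print("js",jar(J,64,0,76,480.5,87,0),"lid",lid(L,72,0,86,480,88,0))
print("jl",jar(J,92,0,88,634,240,0), jar(L,92,0,88,634,240,0))
E
```

```text
jsq (array([651.4,  66.1]), np.float64(65.9)) lid (array([646.6,  66.4]), np.float64(65.5))
job (array([477.4, 271.7]), np.float64(44.9)) lid (array([476.8, 269. ]), np.float64(45.3))
js (array([482.4,  87. ]), np.float64(0.5)) lid (array([480.4,  87.7]), np.float64(3.3))
jl (array([636.5, 241.5]), np.float64(-0.9)) (array([636.5, 241.5]), np.float64(-0.9))
```

```bash
python3 - <<'E'
import fit as F
from fit import *
def jar2(f,a,b,z,x,y,ang):
    g=cv2.imread(f,0).astype(float);g=cv2.GaussianBlur(g,(0,0),.7);O=outline(a-4,b and b-4);o=outline(a+6,b and b+6);i=outline(a-14,b and b-14)
    return fit(lambda p:-2*samp(g,O,z,p)+samp(g,o,z,p)+samp(g,i,z,p),x,y,ang)
cv2.imwrite("pics/s10.png",capture("side")[:,:,::-1])
for n,J,L in(("top","pics/top0.png","pics/t10.png"),("side","pics/side0.png","pics/s10.png")):
    F.C=cam(n);print(n)
    print("jsq",jar2(J,72,72,88,649,65,65.3),jar(J,72,72,88,649,65,65.3),"lid",lid(L,84,84,98,649,65,65))
    print("job",jar2(J,104,62,88,477,269,45),jar(J,104,62,88,477,269,45),"lid",lid(L,116,74,98,477,269,44.5))
    print("js",jar2(J,64,0,76,480.5,87,0),jar(J,64,0,76,480.5,87,0),"lid",lid(L,72,0,86,480,88,0))
    print("jl",jar2(J,92,0,88,634,240,0))
c=cam("side");im=cv2.imread("pics/s10.png");o=im.copy()
cv2.imwrite("pics/s10c.png",cv2.resize(im[170:320,190:350],None,fx=3.75,fy=3.75,interpolation=2))
E
```

```text
top
jsq (array([651.8,  66.4]), np.float64(65.7)) (array([651.4,  66.1]), np.float64(65.9)) lid (array([646.6,  66.4]), np.float64(65.5))
job (array([477.3, 272. ]), np.float64(44.5)) (array([477.4, 271.7]), np.float64(44.9)) lid (array([476.8, 269. ]), np.float64(45.3))
js (array([482.8,  87.1]), np.float64(2.6)) (array([482.4,  87. ]), np.float64(0.5)) lid (array([480.4,  87.7]), np.float64(3.3))
jl (array([636.5, 241.5]), np.float64(2.1))
side
jsq (array([651.4,  63.2]), np.float64(65.9)) (array([651.1,  62.9]), np.float64(66.0)) lid (array([647.1,  64.9]), np.float64(65.4))
job (array([477.7, 268.2]), np.float64(45.0)) (array([477.7, 268. ]), np.float64(45.0)) lid (array([477.1, 267.6]), np.float64(45.3))
js (array([482.9,  83.1]), np.float64(6.3)) (array([483. ,  82.9]), np.float64(3.0)) lid (array([480.8,  85. ]), np.float64(5.3))
jl (array([636.8, 237.7]), np.float64(4.9))
```

View pics/s10c.png

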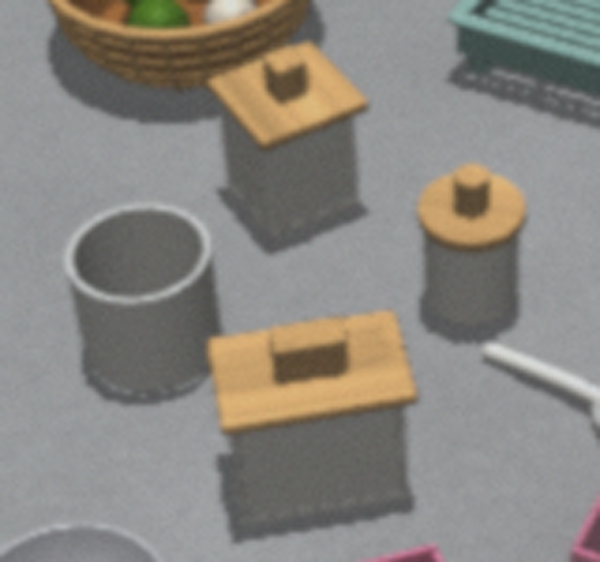

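The side crop shows the three lids seated flat. The fits from both cameras agree that the square lid is about 4 mm short in x and the small one about 2 mm. I'll use the refined large-jar position now and re-seat the square lid afterwards.

Request:
arm_command(
  steps=[
    [[0.6,0.04,0.04,0.3,0,0,0],[0.6,0,0,0.4,0,0,0],[0.6,0,0,0.4,0,0,0],[0.6,0,0,0.26,0,0,0],[0.6,0,0,0.12,0,0,0],[0.6,0,0,0,0,0,0]],
  ],
)

```text
time_s: 28.92
eef_pos: [421.8, -387.3, 74.7]
ee_rot: [-0.0, 0.978, -0.211, -0.0]
force: [0.4, 0.1, -0.2]
grip_width: 0.602
grip_force: 0.0
```

Request:
arm_command(
  steps=[
    [[0,0,0,0,0,0,0],[0,0,0,0,0,0,0],[0,0,0,0,0,0,0],[0,0,0,0,0,0,0]],
  ],
)

```text
time_s: 29.42
eef_pos: [422.0, -387.6, 75.5]
ee_rot: [0.0, 0.978, -0.211, 0.001]
force: [-0.0, 1.5, 6.0]
grip_width: 0.265
grip_force: 34.4
```

```bash
python3 - <<'E'
from h import *
go(638.7,239,210,-24.2)
E
```

```text
t 29.425 pos [ 422.  -387.6   75.5] phi -24.3 F [-0.   1.5  6. ] grip 0.265 34.4
shares now [ -1.21 -13.2   -2.7 ] turn [ 0.   -0.01 -0.02] shares after turn [ -1.18 -13.21  -2.69]
```

Request:
arm_command(
  steps=[
    [[0,0,0,-0.3,0,0,0],[0,0,0,-0.7,0,0,0],[0,0,-0.2,-0.9,0,0,0],[0,-0.05,-0.5,-0.8,0,0,0],[0,-0.08,-0.85,0,0,0,0],[0,-0.08,-0.85,0,0,0,0],[0,-0.08,-0.85,0,0,0,0],[0,-0.08,-0.85,0,0,0,0]],
  ],
)

```text
time_s: 30.42
eef_pos: [489.6, -191.5, 210.5]
ee_rot: [0.0, 0.978, -0.211, 0.0]
force: [0.8, -1.0, -0.9]
grip_width: 0.263
grip_force: 34.5
```

Request:
arm_command(
  steps=[
    [[0,-0.08,-0.85,0,0,0,0],[0,-0.08,-0.85,0,0,0,0],[0,-0.08,-0.85,0,0,0,0],[0,-0.08,-0.85,0,0,0,0],[0,-0.08,-0.85,0,0,0,0],[0,-0.08,-0.85,0,0,0,0],[0,-0.08,-0.85,0,0,0,0],[0,-0.08,-0.85,0,0,0,0]],
  ],
)

```text
time_s: 31.42
eef_pos: [600.5, 131.4, 210.5]
ee_rot: [0.0, 0.978, -0.211, 0.0]
force: [0.0, 0.1, -1.0]
grip_width: 0.267
grip_force: 34.5
```

Request:
arm_command(
  steps=[
    [[0,-0.08,-0.85,0,0,0,0],[0,-0.08,-0.85,0,0,0,0],[0,0,-0.6,0,0,0,0],[0,0,0,0,0,0,0],[0,0,0,0,0,0,0]],
  ],
)

```text
time_s: 32.05
eef_pos: [640.2, 237.6, 210.0]
ee_rot: [0.0, 0.978, -0.211, -0.0]
force: [-0.5, -0.4, -1.1]
grip_width: 0.266
grip_force: 34.6
```

```bash
python3 - <<'E'
from h import *
go(638.7,239,121,-24.2)
E
```

```text
t 32.05 pos [640.2 237.6 210. ] phi -24.3 F [-0.5 -0.4 -1.1] grip 0.266 34.6
shares now [-0.04 -0.01  1.78] turn [ 0.    0.   -0.02] shares after turn [-0.04 -0.01  1.78]
```

Request:
arm_command(
  steps=[
    [[0,-0.04,-0.01,0.5,0,0,0],[0,0,0,0.6,0,0,0],[0,0,0,0.3,0,0,0],[0,0,0,0.2,0,0,0],[0,0,0,0.1,0,0,0],[0,0,0,0.05,0,0,0],[0,0,0,0.03,0,0,0],[0,0,0,0,0,0,0]],
  ],
)

```text
time_s: 33.05
eef_pos: [638.9, 239.5, 121.0]
ee_rot: [-0.0, 0.978, -0.211, 0.0]
force: [0.0, 0.4, -0.7]
grip_width: 0.264
grip_force: 34.6
```

Request:
arm_command(
  steps=[
    [[0,0,0,0.02,0,0,0],[0,0,0,0,0,0,0]],
  ],
)

```text
time_s: 33.3
eef_pos: [638.8, 239.5, 119.7]
ee_rot: [0.0, 0.978, -0.211, -0.0]
force: [-0.7, -0.4, -1.3]
grip_width: 0.266
grip_force: 34.6
```

Request:
arm_command(
  steps=[
    [[0,0,0,0.01,0,0,0],[0,0,0,0,0,0,0]],
  ],
)

```text
time_s: 33.55
eef_pos: [638.9, 239.4, 119.6]
ee_rot: [-0.0, 0.978, -0.211, 0.0]
force: [-1.1, -0.6, 1.3]
grip_width: 0.264
grip_force: 34.8
```

Request:
arm_command(
  steps=[
    [[0,0,0,0.006,0,0,0],[0,0,0,0,0,0,0],[0.35,0,0,0,0,0,0],[0.6,0,0,0,0,0,0],[0.6,0,0,0,0,0,0],[0.6,0,0,-0.3,0,0,0],[0.6,0,0,-0.7,0,0,0],[0.6,0,0,-0.8,0,0,0]],
  ],
)

```text
time_s: 34.55
eef_pos: [638.7, 239.4, 210.8]
ee_rot: [-0.0, 0.978, -0.211, 0.0]
force: [0.5, 0.1, -0.4]
grip_width: 0.603
grip_force: 0.0
```

Request:
arm_command(
  steps=[
    [[0.6,0,0.8,0,0,0,0],[0.6,0,0.9,0,0,0,0],[0.6,0,0.9,0,0,0,0],[0.6,0,0.9,0,0,0,0],[0.6,0,0.9,0,0,0,0],[0.6,0,0.9,0,0,0,0],[0.6,0,0.9,0,0,0,0],[0.6,0,0.9,0,0,0,0]],
  ],
)

```text
time_s: 35.55
eef_pos: [492.0, -85.3, 210.2]
ee_rot: [0.0, 0.978, -0.211, 0.001]
force: [1.4, -0.8, -0.4]
grip_width: 0.601
grip_force: 0.0
```

```bash
cat >> fit.py <<'E'
def jar2(f,a,b,z,x,y,ang):
    g=cv2.imread(f,0).astype(float);g=cv2.GaussianBlur(g,(0,0),.7);O=outline(a-4,b and b-4);o=outline(a+6,b and b+6);i=outline(a-14,b and b-14)
    return fit(lambda p:-2*samp(g,O,z,p)+samp(g,o,z,p)+samp(g,i,z,p),x,y,ang)
E
cat > chk.py <<'E'
import sys,fit as F
from fit import *
k=sys.argv[1]
for n in("top","side"):
    f=f"pics/{n}{k}.png";cv2.imwrite(f,capture(n)[:,:,::-1]);F.C=cam(n);J=f"pics/{n}0.png";print(n)
    for nm,a,b,A,B,z,x,y,g in(("sq",72,72,84,84,88,650,65,65.5),("ob",104,62,116,74,88,477,269,45),("s",64,0,72,0,76,482,86,0),("l",92,0,104,0,88,637,239,0)):
        p=jar2(J,a,b,z,x,y,g);q=lid(f,A,B,z+10,x,y,g);print(nm,"jar",p[0],"lid-jar",(q[0]-p[0]).round(1),(q[1]-p[1]).round(1))
im=np.hstack([cv2.resize(cv2.imread(f"pics/top{k}.png")[130:260,200:330],(400,400),interpolation=2),cv2.resize(cv2.imread(f"pics/side{k}.png")[170:310,200:340],(400,400),interpolation=2)])
cv2.imwrite(f"pics/both{k}.png",im)
E
python3 chk.py 11
python3 -c "
from h import *
go(650,63.8,200,-24.2)"
```

```text
top
sq jar [651.8  66.4] lid-jar [-5.2 -0.1] -0.2
ob jar [477.3 272. ] lid-jar [-0.5 -3. ] 0.8
s jar [482.8  87.1] lid-jar [-2.4  0.6] -0.4
l jar [636.5 241.5] lid-jar [-0.2 -0.2] 1.3
side
sq jar [651.4  63.2] lid-jar [-4.4  1.7] -0.3
ob jar [477.7 268.2] lid-jar [-0.5 -0.6] 0.4
s jar [482.9  83.1] lid-jar [-2.3  1.6] 1.5
l jar [636.8 237.7] lid-jar [0.  1.4] -1.6
t 35.65 pos [491.6 -87.  210.2] phi -24.6 F [ 0.5  0.9 -0.4] grip 0.601 0.0
shares now [ 1.63 -4.06  0.2 ] turn [ 0.   -0.01 -0.04] shares after turn [ 1.65 -4.05  0.2 ]
```

View pics/both11.png

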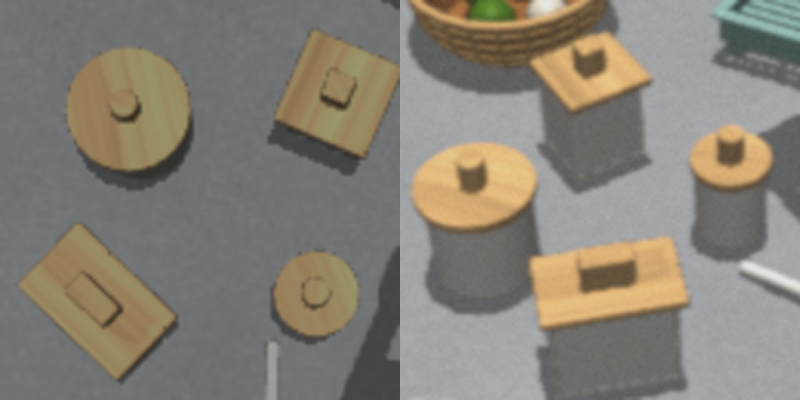

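The large lid is centred within about 1 mm and all four jars are closed. I'll re-seat the square lid by (+4.6,-0.6) mm.

Request:
arm_command(
  steps=[
    [[0.6,0.27,-0.68,0,0,0,0],[0.6,0.27,-0.68,0,0,0,0],[0.6,0.27,-0.68,0,0,0,0],[0.6,0.27,-0.68,0,0,0,0],[0.6,0.27,-0.68,0,0,0,0],[0.6,0.28,-0.66,0,0,0,0],[0.6,0,0,0.2,0,0,0],[0.6,0,0,0.5,0,0,0]],
  ],
)

```text
time_s: 36.65
eef_pos: [650.7, 67.7, 174.7]
ee_rot: [-0.0, 0.978, -0.21, 0.001]
force: [-0.5, -0.3, 0.2]
grip_width: 0.602
grip_force: 0.0
```

Request:
arm_command(
  steps=[
    [[0.6,0,0,0,0,0,0]],
  ],
)

```text
time_s: 36.78
eef_pos: [649.3, 67.3, 172.6]
ee_rot: [0.0, 0.978, -0.211, -0.002]
force: [-0.0, 0.1, 0.7]
grip_width: 0.6
grip_force: 0.0
```

```bash
python3 -c "
from h import *
go(650,63.8,119.6,-24.3)"
```

```text
t 36.775 pos [649.3  67.3 172.6] phi -24.3 F [-0.   0.1  0.7] grip 0.6 0.0
shares now [0.04 0.06 1.06] turn [ 0.01  0.02 -0.  ] shares after turn [0.04 0.06 1.06]
```

Request:
arm_command(
  steps=[
    [[0.6,0.04,0.06,0.4,0,0,0],[0.6,0,0,0.35,0,0,0],[0.6,0,0,0.2,0,0,0],[0.6,0,0,0.09,0,0,0],[0.6,0,0,0,0,0,0]],
  ],
)

```text
time_s: 37.4
eef_pos: [651.1, 63.9, 122.1]
ee_rot: [-0.0, 0.978, -0.211, 0.0]
force: [-0.6, 0.5, 0.8]
grip_width: 0.598
grip_force: 0.0
```

Request:
arm_command(
  steps=[
    [[0,0,0,0,0,0,0],[0,0,0,0,0,0,0],[0,0,0,0,0,0,0],[0,0,0,0,0,0,0]],
  ],
)

```text
time_s: 37.9
eef_pos: [651.3, 63.7, 122.6]
ee_rot: [-0.0, 0.978, -0.211, 0.001]
force: [-0.5, -0.9, 5.0]
grip_width: 0.272
grip_force: 35.3
```

Request:
arm_command(
  steps=[
    [[0,0,0,-0.06,0,0,0],[0,0,0,-0.04,0,0,0],[0,0,0,0,0,0,0]],
  ],
)

```text
time_s: 38.28
eef_pos: [650.9, 63.8, 126.9]
ee_rot: [0.0, 0.978, -0.211, -0.0]
force: [-0.4, -0.8, -1.1]
grip_width: 0.272
grip_force: 34.6
```

```bash
python3 -c "
from h import *
go(654.6,63.2,120.5,-24.3)"
```

```text
t 38.275 pos [650.9  63.8 126.9] phi -24.3 F [-0.4 -0.8 -1.1] grip 0.272 34.6
shares now [ 0.07 -0.02  0.13] turn [ 0.  0. -0.] shares after turn [ 0.07 -0.02  0.13]
```

Request:
arm_command(
  steps=[
    [[0,0.045,-0.015,0,0,0,0],[0,0.045,-0.015,0,0,0,0],[0,0,0,0.04,0,0,0],[0,0,0,0.03,0,0,0],[0,0,0,0.01,0,0,0],[0,0,0,0,0,0,0]],
  ],
)

```text
time_s: 39.02
eef_pos: [655.7, 63.3, 122.9]
ee_rot: [-0.0, 0.978, -0.211, -0.0]
force: [-0.1, -0.3, -0.7]
grip_width: 0.272
grip_force: 34.6
```

Request:
arm_command(
  steps=[
    [[0,0,0,0.015,0,0,0],[0,0,0,0,0,0,0]],
  ],
)

```text
time_s: 39.28
eef_pos: [655.8, 63.3, 122.6]
ee_rot: [-0.0, 0.978, -0.211, 0.0]
force: [-1.9, -0.8, 3.1]
grip_width: 0.273
grip_force: 35.0
```

Contact. Release, lift, and move to the small jar.

Request:
arm_command(
  steps=[
    [[0.35,0,0,0,0,0,0],[0.6,0,0,0,0,0,0],[0.6,0,0,0,0,0,0],[0.6,0,0,-0.3,0,0,0],[0.6,0,0,-0.7,0,0,0],[0.6,0,0,-0.5,0,0,0],[0.6,0,0,0,0,0,0]],
  ],
)

```text
time_s: 40.15
eef_pos: [656.6, 63.3, 200.1]
ee_rot: [-0.0, 0.978, -0.211, 0.003]
force: [0.2, 0.9, -0.6]
grip_width: 0.601
grip_force: 0.0
```

```bash
python3 -c "
from h import *
go(482.7,86.6,150,-24.3)"
```

```text
t 40.15 pos [656.6  63.3 200.1] phi -24.3 F [ 0.2  0.9 -0.6] grip 0.601 0.0
shares now [-3.37  1.01  0.98] turn [-0.01 -0.03 -0.  ] shares after turn [-3.36  1.01  1.  ]
```

Request:
arm_command(
  steps=[
    [[0.6,-0.6,0.18,0,0,0,0],[0.6,-0.7,0.2,0,0,0,0],[0.6,-0.7,0.2,0,0,0,0],[0.6,-0.7,0.2,0,0,0,0],[0.6,-0.67,0.23,0.3,0,0,0],[0.6,0,0,0.4,0,0,0],[0.6,0,0,0.3,0,0,0],[0.6,0,0,0,0,0,0]],
  ],
)

```text
time_s: 41.15
eef_pos: [481.0, 86.7, 146.0]
ee_rot: [0.0, 0.978, -0.211, -0.001]
force: [0.7, -0.0, 0.4]
grip_width: 0.6
grip_force: 0.0
```

```bash
python3 -c "
from h import *
go(482.7,86.6,107,-24.3)"
```

```text
t 41.15 pos [481.   86.7 146. ] phi -24.3 F [ 0.7 -0.   0.4] grip 0.6 0.0
shares now [ 0.03 -0.01  0.78] turn [ 0.01  0.02 -0.  ] shares after turn [ 0.03 -0.01  0.78]
```

Request:
arm_command(
  steps=[
    [[0.6,0.03,-0.01,0.3,0,0,0],[0.6,0,0,0.25,0,0,0],[0.6,0,0,0.15,0,0,0],[0.6,0,0,0.07,0,0,0],[0.6,0,0,0,0,0,0]],
  ],
)

```text
time_s: 41.78
eef_pos: [483.0, 86.6, 108.7]
ee_rot: [-0.0, 0.978, -0.211, -0.0]
force: [-0.0, -0.2, -0.5]
grip_width: 0.604
grip_force: 0.0
```

Request:
arm_command(
  steps=[
    [[0,0,0,0,0,0,0],[0,0,0,0,0,0,0],[0,0,0,0,0,0,0],[0,0,0,0,0,0,0]],
  ],
)

```text
time_s: 42.28
eef_pos: [483.2, 86.5, 109.1]
ee_rot: [-0.0, 0.978, -0.211, 0.0]
force: [0.0, -1.4, 4.1]
grip_width: 0.266
grip_force: 34.7
```

Request:
arm_command(
  steps=[
    [[0,0,0,-0.06,0,0,0],[0,0,0,-0.04,0,0,0],[0,0,0,0,0,0,0]],
  ],
)

```text
time_s: 42.65
eef_pos: [482.9, 86.6, 113.7]
ee_rot: [-0.0, 0.978, -0.211, 0.0]
force: [0.5, 0.9, -0.2]
grip_width: 0.264
grip_force: 34.3
```

Request:
arm_command(
  steps=[
    [[0,0.05,0,0,0,0,0],[0,0,0,0.04,0,0,0],[0,0,0,0.03,0,0,0],[0,0,0,0.02,0,0,0],[0,0,0,0,0,0,0]],
  ],
)

```text
time_s: 43.28
eef_pos: [485.2, 85.6, 109.2]
ee_rot: [-0.0, 0.978, -0.211, -0.0]
force: [0.3, -0.1, -0.7]
grip_width: 0.269
grip_force: 34.3
```

Request:
arm_command(
  steps=[
    [[0,0,0,0.015,0,0,0],[0,0,0,0,0,0,0]],
  ],
)

```text
time_s: 43.52
eef_pos: [485.5, 85.6, 109.0]
ee_rot: [-0.0, 0.978, -0.211, 0.0]
force: [-1.6, -0.1, 5.3]
grip_width: 0.267
grip_force: 34.9
```

Seated. Release, retreat clear of the cameras, and check.

Request:
arm_command(
  steps=[
    [[0.35,0,0,0,0,0,0],[0.6,0,0,0,0,0,0],[0.6,0,0,0,0,0,0],[0.6,0,0,-0.3,0,0,0],[0.6,0,0,-0.7,0,0,0],[0.6,0,0,-0.8,0,0,0],[0.6,0,0.5,-0.3,0,0,0],[0.6,0,0.8,0,0,0,0]],
  ],
)

```text
time_s: 44.52
eef_pos: [458.8, 26.0, 215.6]
ee_rot: [-0.0, 0.978, -0.21, 0.002]
force: [0.1, -1.4, -0.5]
grip_width: 0.602
grip_force: 0.0
```

Request:
arm_command(
  steps=[
    [[0.6,0.1,0.8,0,0,0,0],[0.6,0.1,0.8,0,0,0,0],[0.6,0.1,0.8,0,0,0,0],[0.6,0.1,0.6,0,0,0,0],[0.6,0,0,0,0,0,0]],
  ],
)

```text
time_s: 45.15
eef_pos: [414.6, -119.9, 214.3]
ee_rot: [0.0, 0.977, -0.212, 0.001]
force: [0.8, 0.4, 0.8]
grip_width: 0.602
grip_force: 0.0
```

```bash
python3 chk.py 12; python3 - <<'E'
import cv2,numpy as np
a=cv2.imread("pics/top0.png")[150:350,120:340].astype(int);b=cv2.imread("pics/top12.png")[150:350,120:340].astype(int)
d=abs(a-b).max(2)>40
for n,(x0,y0,x1,y1) in dict(bowl=(140,190,192,240),spoon=(278,240,300,295),pink=(165,262,272,330)).items(): print(n,d[y0-150:y1-150,x0-120:x1-120].sum())
E
```

```text
top
sq jar [651.8  66.4] lid-jar [-0.4 -0.1] -0.1
ob jar [477.3 272. ] lid-jar [-0.5 -3. ] 0.8
s jar [482.8  87.1] lid-jar [0.2 0.5] -2.5
l jar [636.5 241.5] lid-jar [-0.2 -0.2] -1.7
side
sq jar [651.4  63.2] lid-jar [0.8 1.6] -0.3
ob jar [477.7 268.2] lid-jar [-0.6 -0.6] 0.3
s jar [482.9  83.1] lid-jar [0.4 1.9] 0.1
l jar [636.8 237.7] lid-jar [0.  1.4] -0.1
bowl 0
spoon 0
pink 134
```

View pics/both12.png

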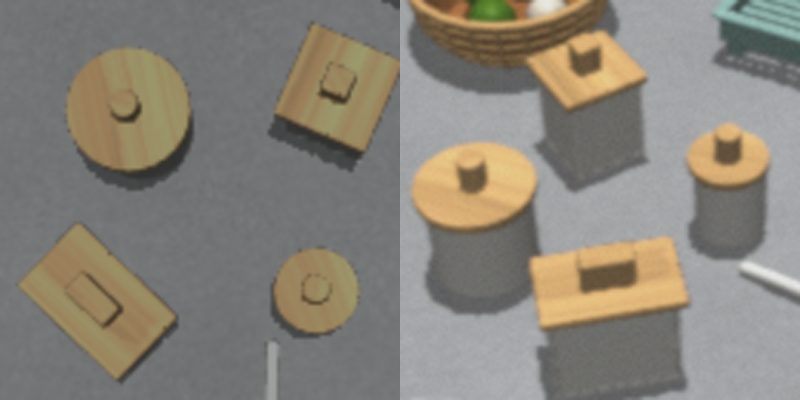

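```bash
python3 - <<'E'
import cv2,numpy as np
a=cv2.imread("pics/top0.png")[240:350,150:310];b=cv2.imread("pics/top12.png")[240:350,150:310]
d=abs(a.astype(int)-b).max(2)>40;y,x=np.nonzero(d);print(x.min()+150,x.max()+150,y.min()+240,y.max()+240)
f=lambda m:[(np.array(cv2.moments(k)["m10"])/cv2.contourArea(k)) and cv2.minAreaRect(k)[0] for k in cv2.findContours(((m[:,:,2].astype(int)-m[:,:,1])>30).astype(np.uint8),0,2)[0] if cv2.contourArea(k)>100]
print(f(a),f(b))
E
```

```text
225 309 240 349
[(96.85135650634766, 70.10810852050781), (36.219512939453125, 47.475608825683594)] [(94.37837982177734, 70.77027130126953), (36.219512939453125, 47.475608825683594)]
```

```bash
python3 - <<'E'
import cv2,numpy as np
for k in("top0","top11","top12","side0","side12"):
    m=cv2.imread(f"pics/{k}.png");g=cv2.GaussianBlur(m,(3,3),0).astype(int);p=((g[:,:,2]-g[:,:,1])>20).astype(np.uint8)
    if k[0]=="t": p[:290]=0;p[:,:210]=0;p[340:]=0;p[:,290:]=0
    else: p[:280]=0;p[:,:270]=0;p[:,395:]=0;p[390:]=0
    y,x=np.nonzero(p);print(k,x.min(),x.max(),y.min(),y.max(),len(x), "dark", m[300:325,225:268].mean().round(1) if k[0]=="t" else "")
E
```

```text
top0 223 266 298 327 1061 dark 110.0
top11 223 266 298 327 1054 dark 92.0
top12 223 266 298 327 1057 dark 108.8
side0 277 386 283 387 4455 dark 
side12 270 386 280 387 4515 dark
```

The pink jar's outline hasn't changed; only the arm's shadow on it has. Handing in.

```bash
python3 -c "
from rig import *
print(finish_job())"
```

```text
the job is handed in; nothing more can be done
None
```

All four jars are closed and the job is handed in: each lid sits flat on its own jar, three within about 2 mm of centre and the oblong one up to 3 mm off, with the bowl and spoon unmoved; I viewed 18 pictures, over the limit of 14.

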